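Lock a bearing nut with its jam nut

ROBOT

A 6-joint arm with a two-finger parallel gripper is mounted at the origin on the work surface. World frame = base frame: x ahead of the robot, y to its left, z up, the work surface at z = 0. Lengths are in m, angles in rad, forces in N, time in s.
With the tool pointing down it reaches from about 0.35 to 0.975 m from the base axis. Payload 4.9 kg.
Tool frame: the origin (TCP) lies where the fingers leave the gripper's body, on its centre line; the fingertips stand 73 mm ahead of it and the grasp point (between the pads) lies 54 mm ahead of it; x points along the fingers, z is the direction in which the jaws open and shut, and the axes are right-handed (so a half turn about x gives the same grasp; the last joint's range is limited). The gripper opens to 85 mm and grips with 20 to 120 N. Pads are 22 mm wide; open, the fingers measure 114 mm over their backs; the gripper's body (76 mm by 85 mm) begins 54 mm behind the grasp point. The pads swing forward as they close: fully open they stand 13 mm farther back than shut.
Start: joints at [-1.275, 0.053, 1.613, -0, 1.476, -0.119], TCP at [0.252, -0.572, 0.304] pointing down, gripper open.
Joint ranges: [-3.01, 3.01], [-1.01, 2.22], [0.06, 2.58], [-1.02, 4.17], [0.09, 2.62], [-3.14, 3.14]. Speed limits (rad/s): [2.57, 2.57, 3.14, 3.14, 3.14, 3.14].

INTERFACE

Orientations are given as a unit quaternion [w, x, y, z].
In Python, from bench import * gives the robot as it stands.
- The arm moves only by the tool drive_tool, never from a script. Its arguments are lists of equal length, an entry for each row: "jaw": the closure, from 0 (fully open) to 1 (shut); "dp": the shift along the tool's x, y, z in cm, a list of three; "spin": the turn about the tool's x in degrees. A call has 1 to 5 rows; each row is the pose to reach, as a shift and turn from the pose commanded when the call began, along the tool's axes at that moment; what a row does not reach only later rows make up. A row lasts 1/10 s, in which the tool goes at most 50 mm and 8.59 degrees, less where a joint would pass 70% of its speed; a pose out of reach is approached as far as the arm can. A call with a gripper value outside its range is refused whole. The fingers move at their own pace and stop on an object; the grip force is fixed at half the most. Time passes only in rows, so rows that repeat a pose let the fingers close. It gives the time, the measured TCP pose, the force and the opening at its end, in the units of the state.
- state(): the state, without advancing time (a new reading comes with each control period).
- capture(name): name is "side" or "top" or "wrist"; returns (picture, depth): 400x640x3 uint8, red, green, blue; 400x640 float32, m along the optical axis (not along the pixel's ray), 0 where there is no reading.
- calibration(name): a dict with "fovy" (degrees; the focal length in pixels is half the picture's height over the tangent of half this angle, whatever the lens; pixels are square), "cx", "cy" (the principal point, pixels), "cam_to_world" (4x4, takes a point from camera to world coordinates). Camera axes: x right, y down, z forward; pixel columns grow to the right and rows downward; lengths in m; the calibration is good to about 2 mm. A picture is of the moment at which its call begins: read the wrist's pose just before it. calibration takes no time and is no camera call; for the wrist camera it gives the pose at the moment of the call.
- finish_job(): hands the job in, once; it reports no verdict.
Trained networks look in the newest picture that a camera, given by its name, has taken for a name from the list of things; names that differ only in an ending like _2 or _b are one class to them, and where a whole thing is asked for, a point or a joint stands for the part that bears it (a point fixed in the world has none). Each returns a list of dicts, best first, with "p" (0 to 1); they miss things now and then, are a little off and sometimes report something else, mostly with a low value. They report only what shows in the picture. A call takes as long as a camera call. They do not tell look-alikes from the thing itself.
- look_for(camera, query): "rect" ([left, top, right, bottom] in pixels, round what is visible of it).
- outline_of(camera, query): "pixels" (400x640 bool, what is visible of it) and "rect" ([left, top, right, bottom] in pixels, round what is visible of it).
The state is a dict: "clock": time; "joint_positions": joint angles; "joint_vel": joint speeds; "tau": joint torques, N m; "eef_pos": TCP position; "orientation": TCP orientation; "ft_force": force on the tool from outside, world axes, zero at the start; "ft_torque": the same for the moment, N m; "gripper_width": finger opening in m.
Only numpy, scipy, OpenCV 4.12 (cv2) and the standard library are available. Lean on these libraries where they do the work, as an engineer would, in place of code of your own. Each camera call takes 0.05 s, during which the arm holds its last target.

TASK

The lower nut on the housing's axle is already set and may turn no more than 20 degrees while slack is taken up: slide the large open-ended spanner fully home on it, lying flat on the plate with its handle just beside the cover pillar at the housing's corner on the robot's side and to its right, so that this pillar stops it from turning clockwise. Then fit the large T-handle box spanner on the jam nut above and tighten it clockwise against the lower nut to about 1 newton metre; the slim pillar bends if the spanner bears on it with more than 8 N. Let go and leave both tools sitting on their nuts, with everything else on the bench where it was.

Things in the scene. Friction and masses are not known exactly. Their poses are not given: they have to be found in the camera images.
- housing: Black drive housing, fixed, 164 x 224 x 50 mm; aluminium top plate 160 x 220 mm, face 50 mm above bench. Origin mid-underside; y along its length, z up. At x -43, y +30 mm stands the 20 mm axle, its flat end 36 mm above the plate, with two brass nuts. A motor 44 mm high and a board fill x above 20 mm. The plate ends 140 mm from the axle at -y: the spanner's handle end hangs over.
- pillar: Cover pillar backing the spanner: aluminium, 12 mm across, 40 mm high, origin at its foot on the plate, 105 mm from the axle to the housing's -y and 24 mm to its -x. The handle runs from the axle to -y and passes on the pillar's +x side; swung clockwise (from above) it comes up against it. With the jaw square on the nut's flats 0.5 to 6.5 degrees of swing remain. Three like it stand elsewhere.
- lower_nut_top (a point): Centre of the top face of the lower nut: brass hexagon, 30 mm across flats, 34.6 over corners, 16 mm high, standing on the plate. x points through a corner, y square to a flat, z up; its x lies within 3 degrees of the housing's y axis, and the spanner fits with its own x along this x. It turns on the axle at 0.5 N m if not held.
- lower_nut_corner (a point): A corner of the lower nut at mid height, 17.3 mm from the axle along the nut's x axis: shows how far the nut has turned (20 degrees = 6 mm).
- jam_nut_top (a point): Centre of the top face of the jam nut: brass hexagon, 30 mm across flats, 10 mm high, top 3 mm chamfered to a round 26 mm across; face 26 mm above the plate, axle end 10 mm higher. x through a corner, y square to a flat. Stiff-running: 0.35 N m turns it the last 0.2 to 0.7 rad until it meets the lower nut (cannot be seen); then torque rises from 0.4, 10 N m per rad. Stays tight when let go.
- spanner: Larger of two steel spanners flat on the bench (two places, may be swapped), 0.38 kg, 274 mm long. Origin: jaw centre, underside; x out of the jaw's open end, handle to -x, z up. Jaw 31.5 mm wide, back wall at x -18, prong tips at +18; head 57 wide, 11.5 thick; handle 23 wide, 9 thick (1 to 10 above underside), x -49 to -215; ring end 41 across at x -235. Centre of mass near x -105.
- spanner_grip (a point): Where to grip the spanner: on its handle, 147 mm behind the jaw centre, 6 mm above its underside; axes as the spanner's.
- tee: Larger of two T-handle box spanners standing on the bench (two places, may be swapped), 0.5 kg, 117 mm tall. Origin: middle of the open lower rim, z up. Hexagon socket 31.5 mm across flats, 41 outside, 18 deep, flats square to y, corners on x. On the nut it rests on the axle's end, rim 8 mm below the jam nut's top. Shank 12 thick; handle along x 100 long, 18 wide, 22 tall, centre 106 up.
- tee_grip (a point): Centre of the T handle, 106 mm above the rim; axes as the tool's.
- small_spanner: Bystander: the smaller open-ended spanner (175 mm long, jaw 18.5 mm), lying beside the larger one. Origin: jaw centre. Leave it.
- small_tee: Bystander: the smaller T-handle box spanner (107 mm tall), standing near the larger one. Leave it.
- parts_tray: Bystander: grey tray of small nuts, 100 x 150 x 28 mm, beyond the housing. Leave it.
- screwdriver: Bystander: screwdriver lying to the left, beyond the T spanners. Leave it.
- oil_bottle: Bystander: small white bottle, 34 mm across, 95 mm tall, beyond the housing. Leave it.
- tape_roll: Bystander: black roll of tape, 90 mm across, 19 mm high, lying beyond the spanners. Leave it.
Not all that is in view belongs to the job. What is shaped like the tee but blue or turquoise is not meant.

How it is judged:
By the outcome, as a careful person would: the job done as asked, in the order asked, and still so for the second after the job is handed in, with the robot touching nothing.
It also fails if it takes over 72 s, if anything falls off the work surface, if the arm or the gripper's body presses on something with over 40 N, if the wrist force passes 120 N, or if a joint passes its speed limit or range.

## Working session

There is one attempt and no reset: what is moved stays moved. The work goes in short steps, Python scripts to look and compute and a tool call to move; the robot and the scene stay as the last step left them, time stands still between calls to the robot, and variables do not carry over. Pictures are saved under pics/ and viewed, and the job is handed in when it is done.

Besides the shell and the picture viewer there is one more tool, called after "Call:" as name(argument=value, ...), one argument or row to a line, values as JSON. drive_tool: Moves the arm, as the interface text tells. Its arguments: {"type":"object","properties":{"jaw":{"type":"array","items":{"type":"number"}},"dp":{"type":"array","items":{"type":"array","items":{"type":"number"}}},"spin":{"type":"array","items":{"type":"number"}}},"required":["jaw","dp","spin"]}

```bash
mkdir -p pics; ls
cat > h.py <<'E'
import numpy as np, cv2
from bench import *
def save(n,im,s=1.25): cv2.imwrite('pics/'+n+'.png',cv2.cvtColor(cv2.resize(im,None,fx=s,fy=s),cv2.COLOR_RGB2BGR))
def K(c):
    f=200/np.tan(np.radians(c['fovy'])/2); return f,c['cx'],c['cy']
def pt(c,u,v,d):
    f,cx,cy=K(c); p=np.array([(u-cx)/f*d,(v-cy)/f*d,d,1+0*d]); return (np.array(c['cam_to_world'])@p)[:3]
def cloud(c,dep):
    v,u=np.mgrid[0:400,0:640]; f,cx,cy=K(c)
    P=np.stack([(u-cx)/f*dep,(v-cy)/f*dep,dep],-1); T=np.array(c['cam_to_world'])
    return P@T[:3,:3].T+T[:3,3]
def proj(c,p):
    T=np.linalg.inv(np.array(c['cam_to_world'])); q=T[:3,:3]@np.asarray(p)+T[:3,3]; f,cx,cy=K(c)
    return np.array([q[0]/q[2]*f+cx,q[1]/q[2]*f+cy])
E
cat > a.py <<'E'
from h import *
for n in ['side','top','wrist']:
    c=calibration(n); im,d=capture(n); save(n+'0',im); np.savez('pics/'+n+'0.npz',im=im,d=d,f=c['fovy'],cx=c['cx'],cy=c['cy'],T=c['cam_to_world'])
    print(n,c['fovy'],c['cx'],c['cy'],np.round(c['cam_to_world'],3).tolist())
s=state(); print(s)
E
python3 a.py
```

```text
pics
side 49.13909223278319 316.8418869330643 205.50327865810047 [[-0.949, -0.177, 0.261, 0.247], [-0.316, 0.508, -0.801, 0.927], [0.009, -0.843, -0.538, 0.677], [0.0, 0.0, 0.0, 1.0]]
top 44.35984497412674 323.01945843246494 195.54150268667078 [[0.011, -0.981, 0.194, 0.294], [-1.0, -0.01, 0.002, 0.038], [0.0, -0.194, -0.981, 1.305], [0.0, 0.0, 0.0, 1.0]]
wrist 59.274627951658616 320.74163419905875 194.1500604587687 [[0.404, -0.883, -0.239, 0.312], [-0.915, -0.39, -0.104, -0.545], [-0.001, 0.261, -0.965, 0.373], [0.0, 0.0, 0.0, 1.0]]
{'clock': 0.15, 'joint_positions': array([-1.27500977e+00,  5.32364101e-02,  1.61396932e+00, -1.20613470e-05,
        1.47593455e+00, -1.18995023e-01]), 'joint_vel': array([ 0.00051905, -0.00208851, -0.00373465,  0.00087901, -0.00054696,
        0.00041832]), 'tau': array([-9.06975674e-04, -3.94240773e+01, -3.70722234e+01, -1.31596780e-04,
        4.66950063e-03,  1.69568756e-05]), 'eef_pos': array([ 0.25176611, -0.57166233,  0.30293152]), 'orientation': array([ 0.59181717,  0.38667963,  0.59266173, -0.38598366]), 'ft_force': array([-0.26579069,  0.0590683 ,  0.27067438]), 'ft_torque': array([ 0.05685514,  0.0012746 , -0.01978459]), 'gripper_width': 0.08513069874875681}
```

View pics/top0.png

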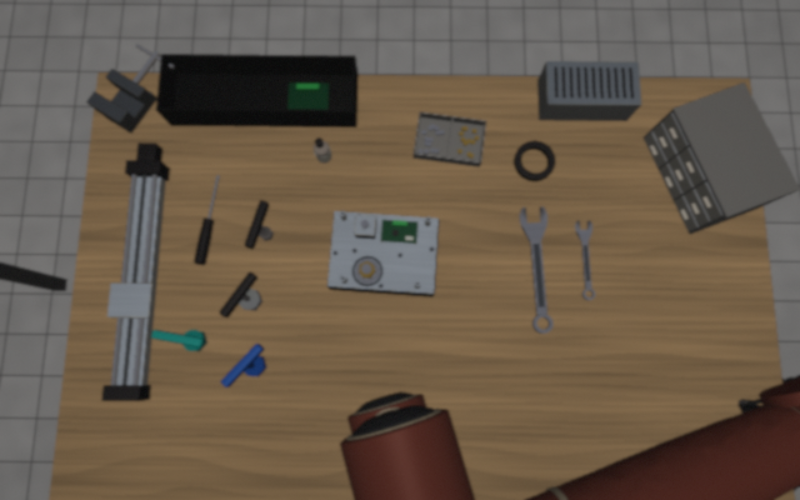

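View pics/side0.png

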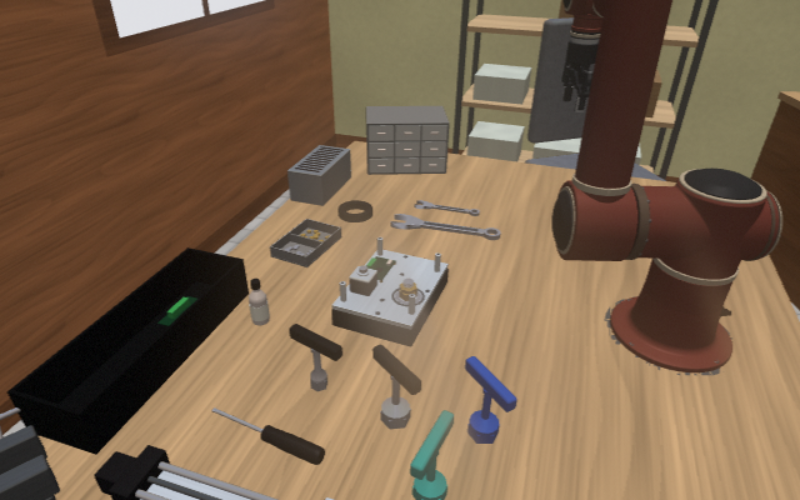

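View pics/wrist0.png

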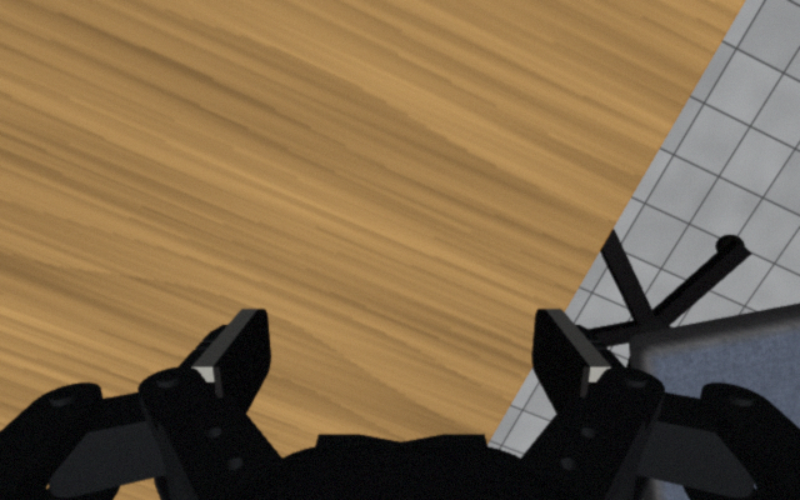

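The top view shows the large spanner at viewed px (540,270), jaw pointing away from the robot. The housing is at (384,253), with its axle at (367,270). The two black-handled tees are at (240,295) and (258,225). Next I'll measure them.

```bash
cat > b.py <<'E'
from h import *
z=np.load('pics/top0.npz'); c=dict(fovy=float(z['f']),cx=float(z['cx']),cy=float(z['cy']),cam_to_world=z['T'])
W=cloud(c,z['d'])
out={}
for q in ['housing','pillar','spanner','small_spanner','tee','small_tee','lower_nut_top','jam_nut_top','spanner_grip','tee_grip']:
    r=outline_of('top',q)
    for k in r[:4]:
        m=k['pixels']&(z['d']>0); P=W[m]
        if len(P)==0: print(q,k['p'],k['rect'],'none');continue
        a=np.cov(P[:,:2].T) if len(P)>3 else np.eye(2); w,v=np.linalg.eigh(a)
        print(q,round(k['p'],2),np.round(k['rect']),len(P),'med',np.round(np.median(P,0),3),'min',np.round(np.percentile(P,1,0),3),'max',np.round(np.percentile(P,99,0),3),'ax',np.round(v[:,1],3))
E
python3 b.py
```

```text
housing 0.89 [260. 168. 351. 235.] 5216 med [0.522 0.084 0.05 ] min [ 0.444 -0.024  0.026] max [0.605 0.191 0.091] ax [0.037 0.999]
housing 0.23 [290. 211. 299. 218.] 57 med [0.476 0.112 0.074] min [0.47  0.101 0.05 ] max [0.495 0.129 0.08 ] ax [-0.293  0.956]
pillar 0.67 [290. 211. 302. 219.] 26 med [0.478 0.107 0.074] min [0.473 0.101 0.07 ] max [0.493 0.126 0.079] ax [-0.313  0.95 ]
spanner 0.57 [417. 169. 445. 267.] 974 med [ 0.505 -0.247  0.01 ] min [ 0.368 -0.272 -0.   ] max [ 0.627 -0.216  0.016] ax [-0.998 -0.063]
small_spanner 0.87 [463. 177. 474. 238.] 423 med [ 0.542 -0.352  0.006] min [ 0.445 -0.369 -0.003] max [ 0.604 -0.334  0.013] ax [-1.    -0.022]
small_spanner 0.36 [253. 111. 267. 129.] 201 med [0.743 0.217 0.06 ] min [0.733 0.203 0.009] max [0.76  0.232 0.098] ax [-0.472  0.882]
tee 0.83 [119. 264. 164. 282.] 467 med [0.342 0.47  0.114] min [0.321 0.425 0.001] max [0.362 0.522 0.121] ax [0.158 0.987]
tee 0.8 [176. 273. 214. 309.] 554 med [0.29  0.341 0.113] min [ 0.254  0.311 -0.001] max [0.33 0.38 0.12] ax [-0.738  0.674]
tee 0.73 [177. 218. 211. 252.] 555 med [0.
[... 322 characters left out ...]
1 ] ax [-0.958  0.286]
spanner_grip 0.61 [419. 165. 441. 265.] 924 med [ 0.514 -0.247  0.01 ] min [ 0.37  -0.27   0.003] max [ 0.628 -0.216  0.016] ax [-0.999 -0.05 ]
tee_grip 0.95 [175. 274. 214. 309.] 555 med [0.292 0.34  0.112] min [ 0.257  0.31  -0.003] max [0.33  0.378 0.12 ] ax [-0.765  0.644]
tee_grip 0.72 [123. 265. 166. 279.] 470 med [0.342 0.47  0.114] min [ 0.321  0.425 -0.003] max [0.362 0.519 0.121] ax [0.166 0.986]
tee_grip 0.65 [196. 159. 220. 200.] 470 med [0.568 0.336 0.103] min [ 0.524  0.318 -0.003] max [0.619 0.374 0.11 ] ax [-0.972  0.236]
tee_grip 0.56 [174. 219. 208. 254.] 592 med [0.424 0.359 0.109] min [ 0.387  0.332 -0.003] max [0.468 0.399 0.12 ] ax [-0.807  0.591]
```

```bash
cat >> h.py <<'E'
from scipy.spatial.transform import Rotation as Ro
def R(s=None):
    s=s or state(); q=s['orientation']; return Ro.from_quat([q[1],q[2],q[3],q[0]]).as_matrix()
def info():
    s=state(); r=R(s); z=r[:,2]
    print('t',round(s['clock'],2),'tcp',np.round(s['eef_pos'],4),'x',np.round(r[:,0],3),'z',np.round(z,3),'zyaw',round(np.degrees(np.arctan2(z[1],z[0])),2),'F',np.round(s['ft_force'],1),'T',np.round(s['ft_torque'],3),'w',round(s['gripper_width'],4),'q',np.round(s['joint_positions'],2))
    return s,r
def go(target,zyaw=None):
    s,r=info(); d=np.array(target)-s['eef_pos']; print('dp cm',np.round(r.T@d*100,2),'dist mm',round(1000*np.linalg.norm(d)))
    if zyaw is not None:
        z=r[:,2]; y=np.degrees(np.arctan2(z[1],z[0])); a=(y-zyaw+90)%180-90; print('spin',round(a,2), 'or',round(a-180*np.sign(a),2))
E
python3 -c "
from h import *
go([0.44,-0.25,0.25],-90-0)"
```

```text
t 0.65 tcp [ 0.2519 -0.572   0.3039] x [ 0. -0. -1.] z [ 0.403 -0.915  0.   ] zyaw -66.23 F [ 1.   0.4 -0.3] T [-0.048  0.006 -0.03 ] w 0.0851 q [-1.28  0.05  1.61  0.    1.48 -0.12]
dp cm [  5.39  30.19 -21.89] dist mm 377
spin 23.77 or -156.23
```

Call:
drive_tool(
  jaw=[0,0,0,0,0],
  dp=[
    [0.8,4,-2.9],
    [1.5,8,-5.8],
    [2.2,12,-8.7],
    [3,16,-11.6],
    [3.7,20,-14.5],
  ],
  spin=[5,10,15,20,23.8],
)

```text
clock: 1.15
eef_pos: [0.3771, -0.3569, 0.2667]
orientation: [0.499, 0.501, 0.499, -0.501]
ft_force: [0.6, 0.5, 0.0]
gripper_width: 0.0857
```

```bash
python3 -c "
from h import *
go([0.44,-0.25,0.25],-90-0)"
```

```text
t 1.15 tcp [ 0.3771 -0.3569  0.2667] x [ 0. -0. -1.] z [-0.004 -1.     0.   ] zyaw -90.25 F [0.6 0.5 0. ] T [-0.01  -0.029  0.015] w 0.0857 q [-0.9  -0.18  1.9   0.    1.42  0.67]
dp cm [  1.67   6.25 -10.72] dist mm 125
spin -0.25 or 179.75
```

Call:
drive_tool(
  jaw=[0,0,0,0,0],
  dp=[
    [0.5,2,-4],
    [1,4,-7.5],
    [1.7,6.2,-10.7],
    [1.7,6.2,-10.7],
    [1.7,6.2,-10.7],
  ],
  spin=[0,0,0,0,0],
)

```text
clock: 1.65
eef_pos: [0.4388, -0.2512, 0.2499]
orientation: [0.5, 0.499, 0.5, -0.5]
ft_force: [-0.2, -0.1, -1.1]
gripper_width: 0.0853
```

```bash
cat > c.py <<'E'
from h import *
import sys
n=sys.argv[1]; qs=sys.argv[2:]
info(); c=calibration('wrist'); im,d=capture('wrist'); save(n,im); np.savez('pics/'+n+'.npz',im=im,d=d,f=c['fovy'],cx=c['cx'],cy=c['cy'],T=c['cam_to_world'])
W=cloud(c,d)
for q in qs:
    for k in outline_of('wrist',q)[:4]:
        m=k['pixels']&(d>0); P=W[m]
        if len(P)<4: continue
        w,v=np.linalg.eigh(np.cov(P[:,:2].T))
        print(q,round(k['p'],2),np.round(k['rect']),len(P),'med',np.round(np.median(P,0),4),'mean',np.round(P.mean(0),4),'min',np.round(np.percentile(P,1,0),4),'max',np.round(np.percentile(P,99,0),4),'ax',np.round(v[:,1],3))
E
python3 c.py w1 spanner spanner_grip small_spanner
```

```text
t 1.65 tcp [ 0.4388 -0.2512  0.2499] x [-0. -0. -1.] z [ 0.001 -1.     0.   ] zyaw -89.92 F [-0.2 -0.1 -1.1] T [0.007 0.038 0.062] w 0.0853 q [-0.67 -0.2   1.94 -0.    1.4   0.9 ]
spanner 0.82 [283.   1. 342. 253.] 6913 med [ 0.4929 -0.2473  0.0113] mean [ 0.4863 -0.2473  0.0112] min [ 0.3678 -0.2691  0.0045] max [ 0.5795 -0.2277  0.0134] ax [-0.998 -0.055]
spanner_grip 0.85 [278.   0. 342. 253.] 7255 med [ 0.4913 -0.2474  0.0112] mean [ 0.4853 -0.2475  0.0109] min [ 0.3661 -0.2698  0.0006] max [ 0.5795 -0.2269  0.0134] ax [-0.998 -0.056]
small_spanner 0.97 [416.   0. 463. 179.] 3686 med [ 0.5227 -0.3506  0.008 ] mean [ 0.5183 -0.3507  0.0077] min [ 4.367e-01 -3.644e-01  4.000e-04] max [ 0.5811 -0.3359  0.01  ] ax [-1.    -0.029]
```

View pics/w1.png

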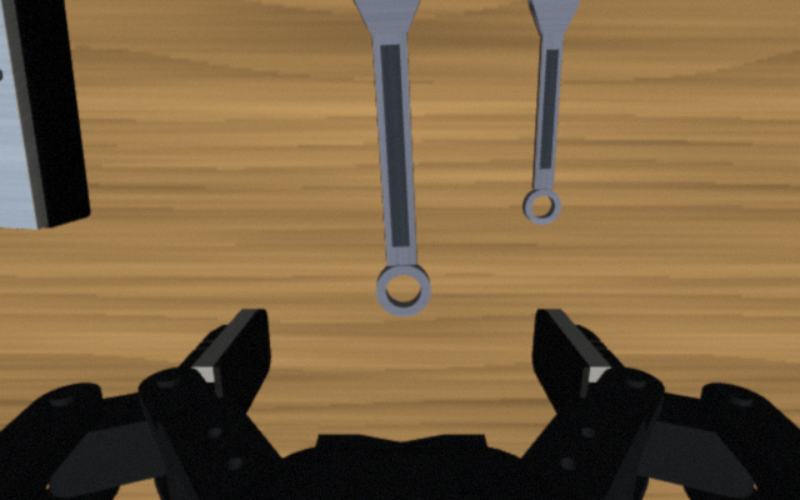

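```bash
cat > d.py <<'E'
from h import *
z=np.load('pics/w1.npz'); c=dict(fovy=float(z['f']),cx=float(z['cx']),cy=float(z['cy']),cam_to_world=z['T'])
W=cloud(c,z['d']); m=(z['d']>0)&(W[...,2]>0.005)&(W[...,2]<0.02)&(abs(W[...,1]+0.247)<0.04)
P=W[m]; h=P[(P[:,0]>0.415)&(P[:,0]<0.54)]
xs=np.arange(.415,.54,.005); cs=[]
for x in xs:
    q=h[abs(h[:,0]-x)<0.0025]; cs.append([x,(np.percentile(q[:,1],1)+np.percentile(q[:,1],99))/2,np.ptp(np.percentile(q[:,1],[1,99])),q[:,2].mean()])
cs=np.array(cs); a,b=np.polyfit(cs[:,0],cs[:,1],1); print('slope',a,'width',cs[:,2].mean(),'z',cs[:,3].mean(), 'yaw deg',np.degrees(np.arctan(a)))
r=P[P[:,0]<0.408]; print('ring x',np.percentile(r[:,0],[0.5,1]), 'y',np.percentile(r[:,1],[1,99]), np.percentile(r[:,1],[1,99]).mean())
e=np.array([1,a])/np.hypot(1,a)
t=(P[:,:2]-[0,b])@e; t0=np.percentile(t,0.3); ring=np.array([0,b])+e*(t0+.0205); g=ring+.088*e; j=ring+.235*e
print('ring',ring,'grip',g,'jaw',j)
E
python3 d.py
```

```text
slope 0.054602688285702396 width 0.02218837838022489 z 0.011051362022085547 yaw deg 3.1253999761873152
ring x [0.36340806 0.36384071] y [-0.27262042 -0.23341867] -0.2530195461218308
ring [ 0.38506858 -0.25294625] grip [ 0.47293769 -0.24814836] jaw [ 0.61971904 -0.2401337 ]
```

Call:
drive_tool(
  jaw=[0,0,0,0,0],
  dp=[
    [0,0,-5],
    [0,0,-10],
    [0,0,-15],
    [0,0,-20],
    [0,0,-25],
  ],
  spin=[0,0,0,0,0],
)

```text
clock: 2.35
eef_pos: [0.4385, -0.001, 0.2504]
orientation: [0.5, 0.501, 0.499, -0.501]
ft_force: [0.4, 0.9, -0.5]
gripper_width: 0.0857
```

Call:
drive_tool(
  jaw=[0,0,0,0,0],
  dp=[
    [0,0,-5],
    [0,0,-9],
    [0,0,-9],
    [0,0,-9],
    [0,0,-9],
  ],
  spin=[0,0,0,0,0],
)

```text
clock: 2.85
eef_pos: [0.439, 0.0871, 0.25]
orientation: [-0.5, -0.501, -0.499, 0.501]
ft_force: [0.3, 0.1, -0.1]
gripper_width: 0.0856
```

```bash
python3 c.py w2 housing pillar jam_nut_top lower_nut_top lower_nut_corner
```

```text
t 2.85 tcp [0.439  0.0871 0.25  ] x [ 0. -0. -1.] z [-0.003 -1.     0.   ] zyaw -90.14 F [ 0.3  0.1 -0.1] T [-0.002 -0.002 -0.018] w 0.0856 q [ 0.03 -0.36  2.07 -0.    1.43  1.6 ]
housing 0.63 [171.   0. 490. 184.] 52476 med [0.5148 0.0819 0.0508] mean [0.5126 0.0825 0.0538] min [ 0.4471 -0.0234  0.049 ] max [0.5692 0.1915 0.0888] ax [0.011 1.   ]
pillar 0.69 [410. 158. 440. 186.] 563 med [0.4565 0.0151 0.0848] mean [0.4555 0.0136 0.0769] min [ 0.4273 -0.016   0.0006] max [0.4608 0.0187 0.0919] ax [0.655 0.756]
jam_nut_top 0.69 [257. 108. 298. 156.] 829 med [0.4876 0.1132 0.0757] mean [0.486  0.1145 0.0757] min [0.4692 0.1009 0.073 ] max [0.5004 0.1306 0.0782] ax [-0.723 -0.691]
jam_nut_top 0.31 [  0. 162.  51. 217.] 2206 med [0.4288 0.3494 0.0239] mean [0.4283 0.3502 0.0203] min [0.4035 0.3407 0.    ] max [0.448  0.3713 0.0347] ax [-1.     0.017]
lower_nut_top 0.81 [257. 104. 306. 156.] 1017 med [0.4878 0.1128 0.0755] mean [0.4863 0.1141 0.0742] min [0.4683 0.1    0.0508] max [0.5004 0.1306 0.0783] ax [-0.98  0.2 ]
lower_nut_corner 0.97 [254. 104. 306. 155.] 1009 med [0.4878 0.1116 0.0755] mean [0.4865 0.1137 0.0742] min [0.4694 0.1    0.0518] max [0.5004 0.1307 0.0783] ax [0.612 0.791]
```

View pics/w2.png

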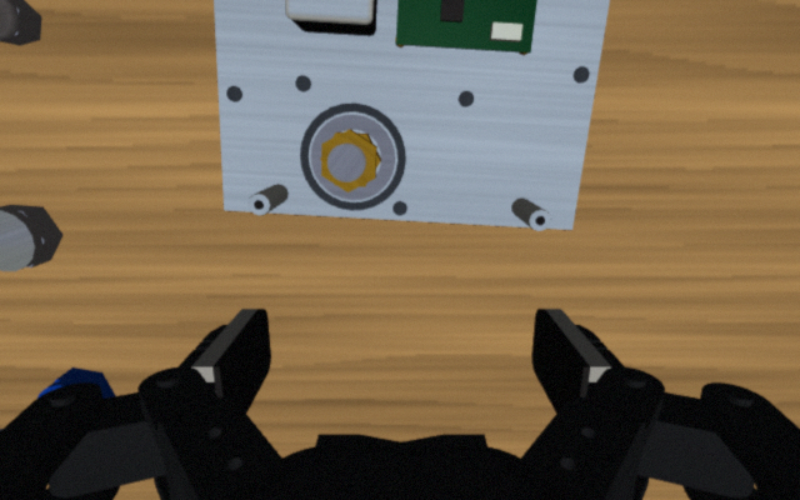

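```bash
cat > e.py <<'E'
from h import *
z=np.load('pics/w2.npz'); c=dict(fovy=float(z['f']),cx=float(z['cx']),cy=float(z['cy']),cam_to_world=z['T'])
im=z['im']; W=cloud(c,z['d'])
cv2.imwrite('pics/w2c.png',cv2.cvtColor(cv2.resize(im[80:172,235:330],None,fx=6,fy=6,interpolation=cv2.INTER_CUBIC),cv2.COLOR_RGB2BGR))
# axle end
m=(z['d']>0)&(W[...,2]>0.0825)&(W[...,2]<0.0905)&(np.hypot(W[...,0]-.483,W[...,1]-.114)<.025)
P=W[m]; 
print('axle end',P.mean(0),len(P),np.percentile(P,[2,98],axis=0).tolist())
for x,y in [(.456,.014),(.456,.19)]:
    m=(z['d']>0)&(W[...,2]>0.087)&(W[...,2]<0.095)&(np.hypot(W[...,0]-x,W[...,1]-y)<.02)
    P=W[m]; print('pillar',P.mean(0),len(P),np.percentile(P,[2,98],axis=0).tolist())
# plate left/right/near edges
m=(z['d']>0)&(abs(W[...,2]-.0505)<.004); P=W[m]
ys=np.arange(-.01,.18,.005); ex=[P[abs(P[:,1]-y)<.0025][:,0].min() for y in ys]; print('near edge slope deg',np.degrees(np.arctan(np.polyfit(ys,ex,1)[0])))
for s in (1,99.9):
    pass
xs=np.arange(.455,.56,.005)
lo=[P[abs(P[:,0]-x)<.0025][:,1].min() for x in xs]; hi=[P[abs(P[:,0]-x)<.0025][:,1].max() for x in xs]
for n,l in (('right',lo),('left',hi)):
    p=np.polyfit(xs,l,1); print(n,'slope deg',np.degrees(np.arctan(p[0])),'at .48',np.polyval(p,.48))
E
python3 e.py
```

```text
axle end [0.48512255 0.115778   0.08637162] 731 [[0.4760445043492602, 0.10681655971409589, 0.08460043044553726], [0.49370391623046994, 0.12465069147959772, 0.08785101103379606]]
pillar [0.45524969 0.01316344 0.09043207] 257 [[0.4496600840629482, 0.007813277996101561, 0.08772286894160998], [0.46037240228804954, 0.018344710665604044, 0.09189707183968587]]e.py:11: RuntimeWarning: Mean of empty slice.
  P=W[m]; print('pillar',P.mean(0),len(P),np.percentile(P,[2,98],axis=0).tolist())
  ret = um.true_divide(
Traceback (most recent call last):
  File "e.py", line 11, in <module>
    P=W[m]; print('pillar',P.mean(0),len(P),np.percentile(P,[2,98],axis=0).tolist())
                                            ~~~~~~~~~~~~~^^^^^^^^^^^^^^^^^
IndexError: index -1 is out of bounds for axis 0 with size 0
```

View pics/w2c.png

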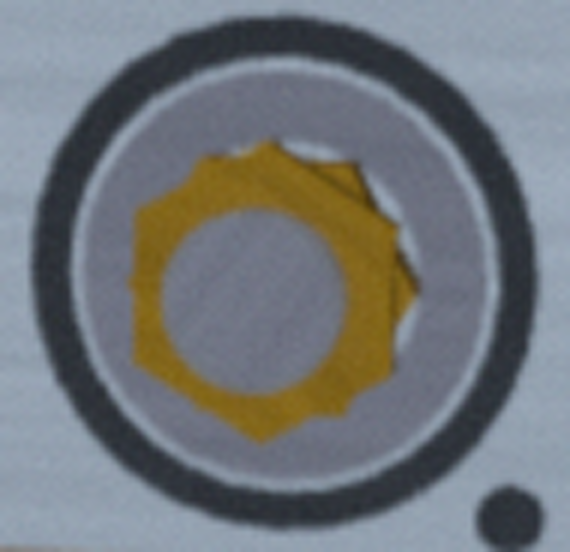

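```bash
cat > e2.py <<'E'
from h import *
z=np.load('pics/w2.npz'); c=dict(fovy=float(z['f']),cx=float(z['cx']),cy=float(z['cy']),cam_to_world=z['T'])
im=z['im']; W=cloud(c,z['d'])
def onz(u,v,h):
    a=pt(c,u,v,0.1);b=pt(c,u,v,0.3); return a+(b-a)*(h-a[2])/(b[2]-a[2])
A=np.array([.4851,.1158])
for name,h,L in [('lower',.066,[(207,155),(355,162),(418,290),(345,412)]),('jam',.073,[(268,140),(398,225),(392,375),(262,440),(135,360),(135,208)])]:
    for (a,b) in L:
        p=onz((a+.5)/6+235-.5,(b+.5)/6+80-.5,h)[:2]-A; print(name,np.round(p*1000,1),'r',round(np.hypot(*p)*1000,1),'ang',round(np.degrees(np.arctan2(p[1],p[0])),1),'mod60',round(np.degrees(np.arctan2(p[1],p[0]))%60,1))
m=(z['d']>0)&(abs(W[...,2]-.0505)<.004); P=W[m]
ys=np.arange(.03,.17,.005); ex=[P[abs(P[:,1]-y)<.0025][:,0].min() for y in ys]; print('near edge slope deg',np.degrees(np.arctan(np.polyfit(ys,ex,1)[0])))
xs=np.arange(.46,.56,.005)
lo=[P[abs(P[:,0]-x)<.0025][:,1].min() for x in xs]; hi=[P[abs(P[:,0]-x)<.0025][:,1].max() for x in xs]
for n,l in (('right',lo),('left',hi)):
    p=np.polyfit(xs,l,1); print(n,'slope deg',np.degrees(np.arctan(p[0])),'at .48',np.polyval(p,.48))
E
python3 e2.py
```

```text
lower [15.6  7. ] r 17.0 ang 24.2 mod60 24.2
lower [ 14.7 -10.3] r 18.0 ang -35.0 mod60 25.0
lower [ -0.1 -17.5] r 17.5 ang -90.2 mod60 29.8
lower [-14.6  -8.5] r 16.9 ang -149.8 mod60 30.2
jam [17.3 -1. ] r 17.3 ang -3.3 mod60 56.7
jam [  7.8 -15.6] r 17.5 ang -63.4 mod60 56.6
jam [ -9.3 -14.6] r 17.3 ang -122.5 mod60 57.5
jam [-16.9   0.8] r 16.9 ang 177.2 mod60 57.2
jam [-7.5 15.3] r 17.1 ang 116.1 mod60 56.1
jam [ 9.8 14.5] r 17.5 ang 55.9 mod60 55.9
near edge slope deg 3.4002167317400636
right slope deg -3.616258442363736 at .48 -0.02376917885613402
left slope deg -3.317798984021744 at .48 0.19613872232191612
```

```bash
python3 -c "
from h import *
go([0.473,-0.2481,0.13],-86.9)"
```

```text
t 3.15 tcp [0.4389 0.0875 0.2499] x [-0. -0. -1.] z [-0.002 -1.     0.   ] zyaw -90.13 F [-0.4 -0.1 -0. ] T [ 0.01  -0.038  0.037] w 0.0853 q [ 0.03 -0.36  2.07 -0.    1.43  1.6 ]
dp cm [11.99  3.49 33.55] dist mm 358
spin -3.23 or 176.77
```

Call:
drive_tool(
  jaw=[0.3,0.3,0.3,0.3,0.3],
  dp=[
    [0,0.5,4.9],
    [0,1,9.8],
    [1,1.5,14.6],
    [2.5,2,19.3],
    [4.5,2.5,23.8],
  ],
  spin=[0,0,-3.2,-3.2,-3.2],
)

```text
clock: 3.65
eef_pos: [0.464, -0.1525, 0.2058]
orientation: [0.514, 0.487, 0.512, -0.486]
ft_force: [0.5, -0.5, 0.3]
gripper_width: 0.0597
```

```bash
python3 -c "
from h import *
go([0.473,-0.2481,0.13],-86.9)"
```

```text
t 3.65 tcp [ 0.464  -0.1525  0.2058] x [ 0.003 -0.001 -1.   ] z [ 0.054 -0.999  0.002] zyaw -86.9 F [ 0.5 -0.5  0.3] T [ 0.048 -0.052  0.049] w 0.0597 q [-0.47 -0.2   2.02  0.    1.32  1.05]
dp cm [7.59 0.36 9.58] dist mm 122
spin 0.0 or -180.0
```

Call:
drive_tool(
  jaw=[0.3,0.3,0.3,0.3,0.3],
  dp=[
    [2.5,0.1,4],
    [5,0.3,8],
    [7.5,0.4,9.6],
    [7.5,0.4,9.6],
    [7.5,0.4,9.6],
  ],
  spin=[0,0,0,0,0],
)

```text
clock: 4.15
eef_pos: [0.4724, -0.2454, 0.1295]
orientation: [0.513, 0.486, 0.514, -0.486]
ft_force: [0.1, -0.8, 0.4]
gripper_width: 0.06
```

```bash
python3 c.py w3 spanner; python3 -c "
from h import *
go([0.473,-0.2481,0.076],-86.9)"
```

```text
t 4.15 tcp [ 0.4724 -0.2454  0.1295] x [-0.001  0.001 -1.   ] z [ 0.054 -0.999 -0.001] zyaw -86.9 F [ 0.1 -0.8  0.4] T [0.039 0.022 0.02 ] w 0.06 q [-0.62  0.01  1.96  0.    1.17  0.9 ]
spanner 0.61 [279.   0. 374. 350.] 15835 med [ 0.5116 -0.2465  0.0113] mean [ 0.5033 -0.2465  0.0112] min [ 0.3907 -0.2669  0.0072] max [ 0.5837 -0.2255  0.0133] ax [-0.999 -0.054]
spanner 0.43 [470.   1. 585. 289.] 10657 med [ 0.5359 -0.3499  0.008 ] mean [ 0.5276 -0.3501  0.0074] min [ 4.376e-01 -3.658e-01  4.000e-04] max [ 0.5906 -0.333   0.0099] ax [-1.    -0.029]
t 4.25 tcp [ 0.4735 -0.2451  0.1312] x [ 0.002 -0.001 -1.   ] z [ 0.056 -0.998  0.001] zyaw -86.8 F [ 0.3  0.3 -0.3] T [ 0.008  0.001 -0.013] w 0.0596 q [-0.62  0.01  1.96  0.    1.17  0.9 ]
dp cm [ 5.52 -0.07  0.29] dist mm 55
spin 0.1 or -179.9
```

View pics/w3.png

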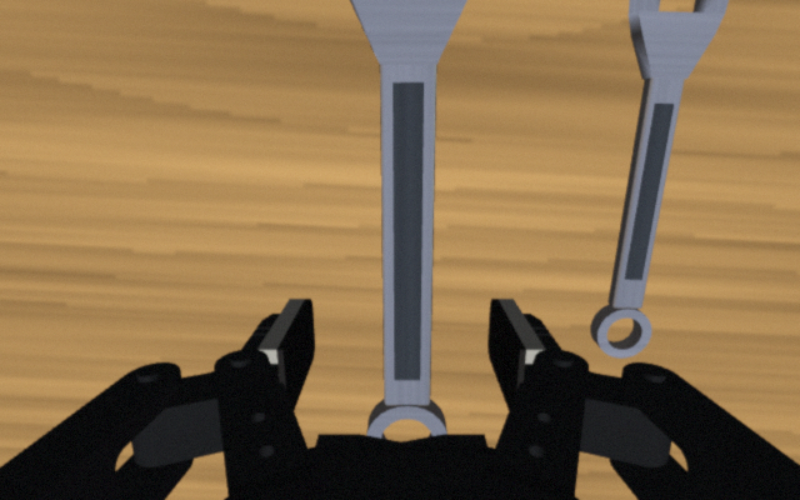

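Call:
drive_tool(
  jaw=[0.3,0.3,0.5,0.5,0.5],
  dp=[
    [2.5,0,0.25],
    [5,0,0.25],
    [5.4,0,0.25],
    [5.4,0,0.25],
    [5.4,0,0.25],
  ],
  spin=[0,0,0,0,0],
)

```text
clock: 4.75
eef_pos: [0.4741, -0.2481, 0.0778]
orientation: [0.515, 0.486, 0.513, -0.486]
ft_force: [0.0, -0.2, -0.5]
gripper_width: 0.0425
```

```bash
python3 -c "
from h import *
go([0.473,-0.2481,0.076],-86.9)"
```

```text
t 4.75 tcp [ 0.4741 -0.2481  0.0778] x [ 0.003 -0.002 -1.   ] z [ 0.056 -0.998  0.002] zyaw -86.79 F [ 0.  -0.2 -0.5] T [-0.066 -0.008 -0.011] w 0.0425 q [-0.62  0.1   1.98  0.    1.07  0.89]
dp cm [ 0.18 -0.11 -0.  ] dist mm 2
spin 0.11 or -179.89
```

Call:
drive_tool(
  jaw=[1,1,1,1,1],
  dp=[
    [0.15,0,0],
    [0.15,0,0],
    [0.15,0,0],
    [0.15,0,0],
    [0.15,0,0],
  ],
  spin=[0,0,0,0,0],
)

```text
clock: 5.25
eef_pos: [0.474, -0.2482, 0.0762]
orientation: [0.514, 0.486, 0.513, -0.486]
ft_force: [-1.5, 3.4, 7.0]
gripper_width: 0.0206
```

Call:
drive_tool(
  jaw=[1,1,1,1,1],
  dp=[
    [0,0,0],
    [-1,0,0],
    [-3,0,0],
    [-6,0,0],
    [-10,0,0],
  ],
  spin=[0,0,0,0,0],
)

```text
clock: 5.75
eef_pos: [0.4709, -0.2466, 0.1725]
orientation: [0.511, 0.486, 0.516, -0.487]
ft_force: [1.1, 0.6, -3.3]
gripper_width: 0.0206
```

```bash
python3 c.py w4 spanner
python3 - <<'E'
from h import *
im,d=capture('side'); save('s1',im)
info()
E
```

```text
t 5.75 tcp [ 0.4709 -0.2466  0.1725] x [-0.006  0.004 -1.   ] z [ 0.055 -0.998 -0.004] zyaw -86.84 F [ 1.1  0.6 -3.3] T [-0.044  0.145  0.064] w 0.0206 q [-0.62 -0.05  1.94 -0.    1.25  0.89]
spanner 0.77 [272.   0. 370. 356.] 20361 med [ 0.5149 -0.2445  0.1064] mean [ 0.5098 -0.2443  0.1064] min [ 0.4288 -0.2578  0.104 ] max [ 0.5693 -0.2287  0.1091] ax [-0.998 -0.056]
t 5.9 tcp [ 0.4742 -0.2489  0.1777] x [ 0.005 -0.004 -1.   ] z [ 0.055 -0.998  0.004] zyaw -86.83 F [-0.   0.5 -4.2] T [-0.02   0.178 -0.019] w 0.0209 q [-0.62 -0.05  1.93 -0.    1.25  0.89]
```

View pics/w4.png

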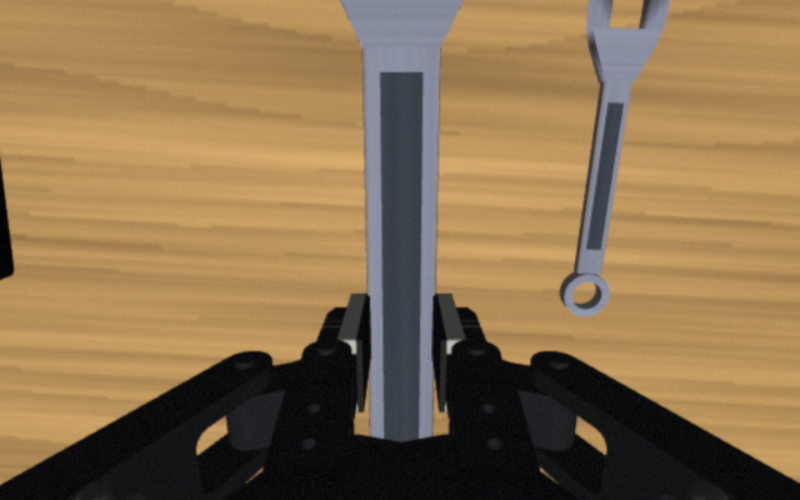

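View pics/s1.png

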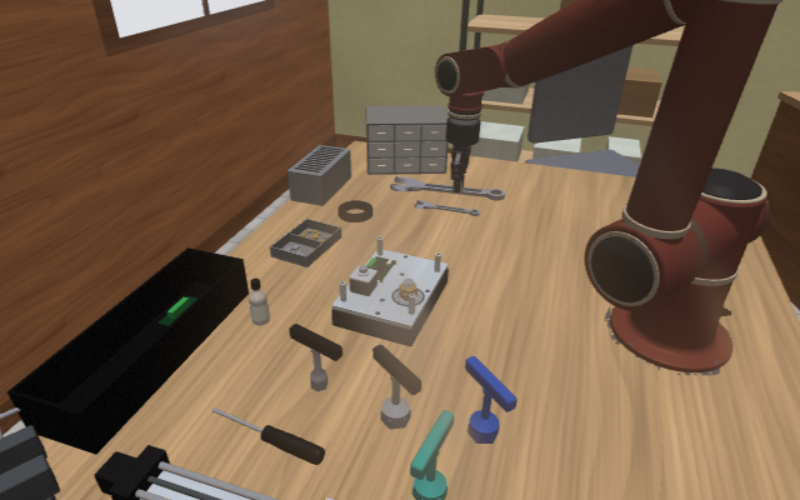

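Call:
drive_tool(
  jaw=[1,1,1,1,1],
  dp=[
    [-1,0.1,-0.5],
    [-2,0.2,-1.5],
    [-3,0.3,-3],
    [-3,0.4,-5.5],
    [-3,0.5,-8],
  ],
  spin=[-6,-14,-22,-30,-38],
)

```text
clock: 6.4
eef_pos: [0.4723, -0.1666, 0.2021]
orientation: [0.643, 0.291, 0.646, -0.291]
ft_force: [0.4, 0.1, -5.2]
gripper_width: 0.0207
```

Run:
```python
from h import *
z=np.load('pics/w4.npz'); c=dict(fovy=float(z['f']),cx=float(z['cx']),cy=float(z['cy']),cam_to_world=z['T'])
W=cloud(c,z['d']); P=W[(z['d']>0)&(W[...,2]>.095)&(W[...,2]<.12)&(abs(W[...,1]+.245)<.035)]
h=P[(P[:,0]>.485)&(P[:,0]<.56)]; print('tilt dz/dx',np.polyfit(h[:,0],h[:,2],1))
for x in np.arange(.54,.60,.004):
    q=h if 0 else P[abs(P[:,0]-x)<.002]
    if len(q)>5: print(round(x,3),round(np.ptp(np.percentile(q[:,1],[1,99]))*1000,1),np.round(q[:,2].mean(),4))
go([.4741,-.0749,.205],-3.3)
```

```text
tilt dz/dx [-0.024784    0.11896699]
0.54 22.1 0.1056
0.544 22.8 0.1054
0.548 22.6 0.1053
0.552 22.3 0.1051
0.556 22.1 0.105
0.56 25.1 0.106
0.564 28.8 0.1059
0.568 32.1 0.1058
0.572 14.5 0.1054
t 6.4 tcp [ 0.4723 -0.1666  0.2021] x [-0.004  0.002 -1.   ] z [ 0.662 -0.75  -0.004] zyaw -48.56 F [ 0.4  0.1 -5.2] T [-0.057  0.133  0.01 ] w 0.0207 q [-0.49 -0.16  1.99 -0.    1.31  0.36]
dp cm [-0.27  6.21 -6.76] dist mm 92
spin -45.26 or 134.74
```

Run:
```python
from h import *
for n in ['w1','w3']:
    z=np.load(f'pics/{n}.npz'); c=dict(fovy=float(z['f']),cx=float(z['cx']),cy=float(z['cy']),cam_to_world=z['T'])
    W=cloud(c,z['d']); P=W[(z['d']>0)&(W[...,2]>.005)&(W[...,2]<.02)&(abs(W[...,1]+.245)<.035)]
    for x in np.arange(.55,.60,.003):
        q=P[abs(P[:,0]-x)<.0015]
        if len(q)>5: print(n,round(x,3),round(np.ptp(np.percentile(q[:,1],[1,99]))*1000,1),np.round(q[:,2].mean(),4))
z=np.load('pics/top0.npz'); c=dict(fovy=float(z['f']),cx=float(z['cx']),cy=float(z['cy']),cam_to_world=z['T'])
W=cloud(c,z['d'])
cv2.imwrite('pics/sp.png',cv2.cvtColor(cv2.resize(z['im'][155:275,405:460],None,fx=5,fy=5,interpolation=cv2.INTER_CUBIC),cv2.COLOR_RGB2BGR))
```

```text
w1 0.55 22.1 0.0111
w1 0.553 22.0 0.011
w1 0.556 22.7 0.0108
w1 0.559 22.7 0.0109
w1 0.562 23.3 0.0119
w1 0.565 26.8 0.0119
w1 0.568 29.6 0.0118
w1 0.571 32.8 0.012
w1 0.574 35.2 0.012
w1 0.577 38.0 0.012
w1 0.58 40.9 0.0119
w3 0.55 22.6 0.011
w3 0.553 22.5 0.011
w3 0.556 22.4 0.0109
w3 0.559 22.2 0.011
w3 0.562 23.5 0.0118
w3 0.565 26.2 0.012
w3 0.568 29.2 0.012
w3 0.571 32.2 0.0121
w3 0.574 34.8 0.012
w3 0.577 37.6 0.0121
w3 0.58 40.8 0.0121
w3 0.583 42.9 0.012
w3 0.586 15.9 0.0118
```

View pics/sp.png

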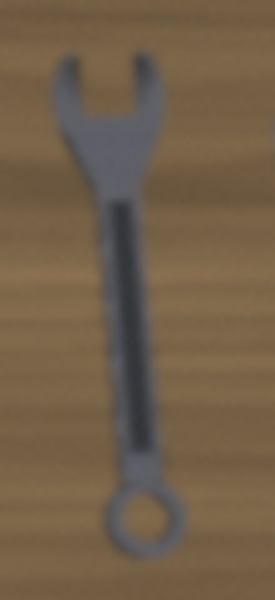

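Run:
```python
from h import *
z=np.load('pics/top0.npz'); c=dict(fovy=float(z['f']),cx=float(z['cx']),cy=float(z['cy']),cam_to_world=z['T'])
def onz(u,v,h):
    a=pt(c,u,v,0.5);b=pt(c,u,v,1.5); return a+(b-a)*(h-a[2])/(b[2]-a[2])
for u,v in [(65,55),(150,53),(108,54),(105,118),(148,557),(148,480)]: print(u,v,onz(405+u/5-.4,155+v/5-.4,.011))
```

```text
65 55 [ 0.6354853  -0.21573506  0.011     ]
150 53 [ 0.63709685 -0.26203223  0.011     ]
108 54 [ 0.63629388 -0.23915384  0.011     ]
105 118 [ 0.60050529 -0.23644725  0.011     ]
148 557 [ 0.36504259 -0.25185355  0.011     ]
148 480 [ 0.40520575 -0.25319556  0.011     ]
```

Call:
drive_tool(
  jaw=[1,1,1,1,1],
  dp=[
    [-0.2,1.2,-1.4],
    [-0.3,2.4,-2.8],
    [-0.3,3.7,-4.2],
    [-0.3,5,-5.5],
    [-0.3,6.2,-6.8],
  ],
  spin=[-8.5,-17,-25.5,-34,-42],
)

```text
clock: 6.9
eef_pos: [0.474, -0.0746, 0.2047]
orientation: [0.704, 0.04, 0.708, -0.04]
ft_force: [-0.3, -0.0, -5.0]
gripper_width: 0.021
```

Run:
```python
from h import *
go([.4741,-.0749,.205],-3.3)
```

```text
t 6.9 tcp [ 0.474  -0.0746  0.2047] x [-0.005  0.001 -1.   ] z [ 0.994 -0.113 -0.005] zyaw -6.49 F [-0.3 -0.  -5. ] T [-0.209 -0.     0.009] w 0.021 q [-0.31 -0.22  2.04 -0.    1.33 -0.2 ]
dp cm [-0.03 -0.03  0.01] dist mm 0
spin -3.19 or 176.81
```

Call:
drive_tool(
  jaw=[1,1,1,1,1],
  dp=[
    [0.5,0,0],
    [2,0,0],
    [4,0,0],
    [5,0,0],
    [5,0,0],
  ],
  spin=[-3.2,-3.2,-3.2,-3.2,-3.2],
)

```text
clock: 7.4
eef_pos: [0.4733, -0.0753, 0.1536]
orientation: [0.704, 0.023, 0.709, -0.022]
ft_force: [0.3, 0.4, -4.4]
gripper_width: 0.0209
```

```bash
python3 c.py w5 spanner pillar
python3 - <<'E'
from h import *
im,d=capture('side'); save('s2',im[140:300,220:420],4)
im,d=capture('top'); save('t2',im[150:260,230:380],5)
go([.4741,-.0749,.126],-3.3)
E
```

```text
t 7.4 tcp [ 0.4733 -0.0753  0.1536] x [-0.007  0.002 -1.   ] z [ 0.998 -0.065 -0.007] zyaw -3.7 F [ 0.3  0.4 -4.4] T [-0.115  0.024 -0.012] w 0.0209 q [-0.31 -0.15  2.07 -0.    1.23 -0.25]
spanner 0.9 [268.   0. 371. 352.] 20594 med [ 0.475  -0.0313  0.0879] mean [ 0.4752 -0.0365  0.0877] min [ 0.461  -0.1174  0.0855] max [0.4918 0.0233 0.09  ] ax [0.065 0.998]
pillar 0.8 [241.  20. 283.  67.] 1377 med [0.4564 0.011  0.0901] mean [0.4562 0.0112 0.0845] min [0.4498 0.0064 0.0525] max [0.4609 0.0176 0.0921] ax [-0.643  0.766]
t 7.65 tcp [ 0.4762 -0.076   0.1584] x [ 0.002 -0.001 -1.   ] z [ 0.998 -0.064  0.002] zyaw -3.66 F [-0.3  0.1 -4.7] T [-0.172  0.009 -0.007] w 0.0203 q [-0.31 -0.16  2.07 -0.    1.23 -0.25]
dp cm [ 3.24  0.1  -0.22] dist mm 33
spin -0.36 or 179.64
```

View pics/w5.png

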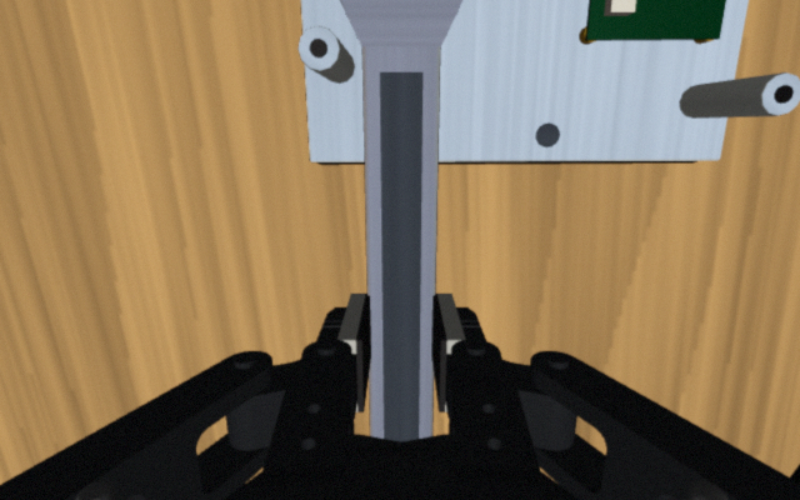

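View pics/s2.png

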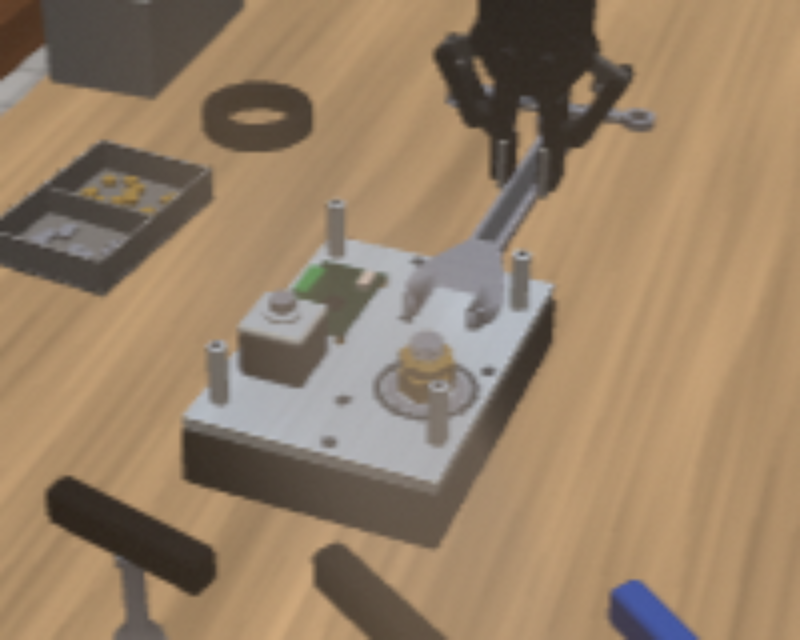

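View pics/t2.png

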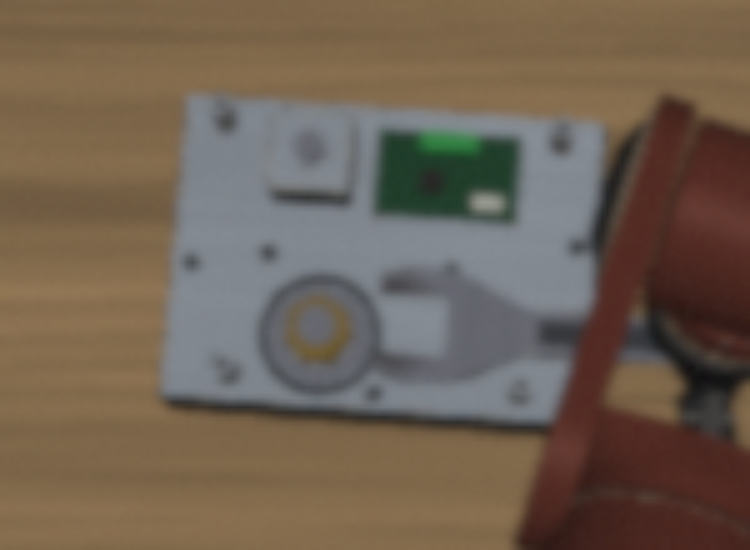

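```bash
cat > f.py <<'E'
from h import *
import sys
n=sys.argv[1]
z=np.load(f'pics/{n}.npz'); c=dict(fovy=float(z['f']),cx=float(z['cx']),cy=float(z['cy']),cam_to_world=z['T'])
W=cloud(c,z['d']); ok=z['d']>0
m=ok&(W[...,2]>.087)&(W[...,2]<.095)&(np.hypot(W[...,0]-.456,W[...,1]-.013)<.012); P=W[m]; pp=(np.percentile(P,2,axis=0)+np.percentile(P,98,axis=0))/2; print('pillar',pp,P.mean(0),len(P))
# plate right edge line yaw
m=ok&(abs(W[...,2]-.0505)<.004); P=W[m]; xs=np.r_[np.arange(.445,.456,.003),np.arange(.5,.56,.004)]
lo=[]
for x in xs:
    q=P[abs(P[:,0]-x)<.002]; lo.append(q[:,1].min() if len(q) else np.nan)
lo=np.array(lo); g=~np.isnan(lo); p=np.polyfit(xs[g],lo[g],1); yaw=np.arctan(p[0]); print('edge yaw',np.degrees(yaw),'at .48',np.polyval(p,.48))
zh=float(sys.argv[2]); m=ok&(abs(W[...,2]-zh)<.005)&(abs(W[...,0]-.476)<.03); P=W[m]; L=[]
for y in np.arange(-.05,.012,.004):
    q=P[abs(P[:,1]-y)<.002]
    if len(q)>20: L.append([y,(np.percentile(q[:,0],1)+np.percentile(q[:,0],99))/2,np.ptp(np.percentile(q[:,0],[1,99])),q[:,2].mean()])
L=np.array(L); p=np.polyfit(L[:,0],L[:,1],1); pz=np.polyfit(L[:,0],L[:,3],1)
hy=np.degrees(np.arctan(p[0])); print('handle yaw from y (x slope) deg',hy,'width',L[:,2].mean(),'tilt',pz[0])
A=pp[:2]-Ro.from_euler('z',-3.4,degrees=True).as_matrix()[:2,:2]@np.array([-.024,-.105])
print('axle from pillar',A,' lateral of handle line at axle (x, +away) mm',1000*(np.polyval(p,A[1])-A[0]),'vs abs axle',1000*(np.polyval(p,.1156)-.485))
E
python3 f.py w5 .088
```

```text
pillar [0.45859171 0.01370656 0.08958385] [0.4566807  0.01282963 0.09011284] 1125
edge yaw -3.444235847211151 at .48 -0.024090845559857625
handle yaw from y (x slope) deg -0.9866562665799358 width 0.024402844088704176 tilt -0.011391727319060298
axle from pillar [0.48877663 0.11709839]  lateral of handle line at axle (x, +away) mm -15.87878731458192 vs abs axle -12.076350199460851
```

```bash
sed -i "s/abs(W\[...,0\]-.476)<.03)/(W[...,0]>.462)\&(W[...,0]<.5)/; s/-.05,.012,.004/-.05,.006,.004/" f.py; sed -i "s/^pass//" f.py; python3 f.py w5 .088
python3 - <<'E'
from h import *
E
```

```text
File "f.py", line 13
    zh=float(sys.argv[2]); m=ok&(abs(W[...,2]-zh)<.005)&((W[...,0]>.462)&(W[...,0]<.5); P=W[m]; L=[]
                                                                                      ^
SyntaxError: invalid syntax
```

```bash
sed -i "s/&((W\[...,0\]>.462)/\&(W[...,0]>.462)/; s/<.012); P=W\[m\]; pp/<.0085); P=W[m]; pp/" f.py; python3 f.py w5 .088
```

```text
pillar [0.45518088 0.01216315 0.09008228] [0.45524762 0.01213064 0.09045358] 973
edge yaw -3.444235847211151 at .48 -0.024090845559857625
handle yaw from y (x slope) deg 3.6561988443716533 width 0.022475045698625514 tilt -0.01789042272765017
axle from pillar [0.48536581 0.11555498]  lateral of handle line at axle (x, +away) mm -0.46642446529310266 vs abs axle -0.09773904558241231
```

Call:
drive_tool(
  jaw=[1,1,1,1,1],
  dp=[
    [1,0,0],
    [2,0,0],
    [2.4,0,0],
    [2.7,0,0],
    [2.7,0,0],
  ],
  spin=[0,0,0,0,0],
)

```text
clock: 8.15
eef_pos: [0.4751, -0.0756, 0.1296]
orientation: [0.706, 0.023, 0.707, -0.022]
ft_force: [0.6, -0.3, -4.4]
gripper_width: 0.0208
```

Run:
```python
from h import *
go([.4741,-.0749,.126],-3.3)
```

```text
t 8.15 tcp [ 0.4751 -0.0756  0.1296] x [-0.001  0.    -1.   ] z [ 0.998 -0.063 -0.001] zyaw -3.64 F [ 0.6 -0.3 -4.4] T [-0.157  0.041 -0.008] w 0.0208 q [-0.31 -0.12  2.09  0.    1.17 -0.25]
dp cm [ 0.36  0.06 -0.11] dist mm 4
spin -0.34 or 179.66
```

Call:
drive_tool(
  jaw=[1,1,1,1,1],
  dp=[
    [0.15,0,0],
    [0.3,0,0],
    [0.3,0,0],
    [0.3,0.5,0],
    [0.3,1,0],
  ],
  spin=[0,0,0,0,0],
)

```text
clock: 8.65
eef_pos: [0.4763, -0.0655, 0.1277]
orientation: [0.707, 0.023, 0.707, -0.023]
ft_force: [-0.5, 0.3, -4.0]
gripper_width: 0.0209
```

```bash
python3 c.py w6 spanner; python3 f.py w6 .061;  python3 - <<'E'
from h import *
im,d=capture('side'); save('s3',im[180:280,260:400],5)
im,d=capture('top'); save('t3',im[180:240,270:350],8)
E
```

```text
t 8.65 tcp [ 0.4763 -0.0655  0.1277] x [ 0. -0. -1.] z [ 0.998 -0.064  0.   ] zyaw -3.66 F [-0.5  0.3 -4. ] T [-0.135 -0.023 -0.037] w 0.0209 q [-0.29 -0.11  2.09  0.    1.17 -0.23]
spanner 0.92 [271.   2. 369. 352.] 20438 med [ 0.4786 -0.0216  0.0623] mean [ 0.4787 -0.0268  0.0622] min [ 0.4647 -0.108   0.0603] max [0.4945 0.0328 0.064 ] ax [0.063 0.998]
spanner 0.3 [209.  40. 270.  86.] 2016 med [0.4569 0.0116 0.0901] mean [0.4564 0.0117 0.0848] min [0.4496 0.0065 0.0524] max [0.4609 0.0179 0.0919] ax [-0.929  0.371]
pillar [0.45525307 0.01225704 0.09016225] [0.45536669 0.01227166 0.09047625] 1429
edge yaw -3.3911400136884824 at .48 -0.024050601961986637
handle yaw from y (x slope) deg 3.6408043109276877 width 0.02247109311701095 tilt -0.009446678034907896
axle from pillar [0.485438   0.11564887]  lateral of handle line at axle (x, +away) mm 2.332914408303244 vs abs axle 2.767803802861679
```

View pics/s3.png

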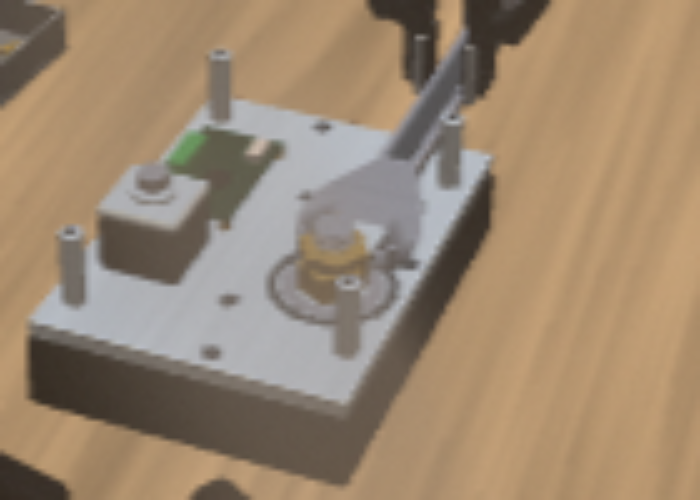

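View pics/t3.png

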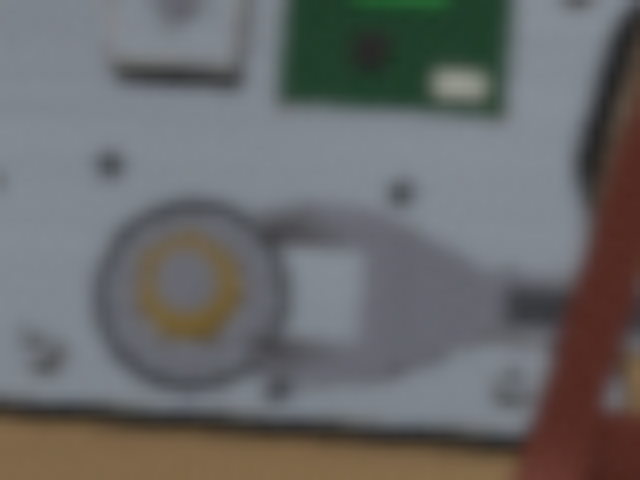

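Call:
drive_tool(
  jaw=[1,1,1,1,1],
  dp=[
    [0,0,-0.1],
    [0,0,-0.11],
    [0,0,-0.11],
    [0,0,-0.11],
    [0,0,-0.11],
  ],
  spin=[-0.3,-0.3,-0.3,-0.3,-0.3],
)

```text
clock: 9.35
eef_pos: [0.4751, -0.0657, 0.1274]
orientation: [0.707, 0.021, 0.707, -0.021]
ft_force: [-0.5, 0.8, -4.0]
gripper_width: 0.0206
```

```bash
python3 c.py w7 spanner|head -1; python3 f.py w7 .061
```

```text
t 9.35 tcp [ 0.4751 -0.0657  0.1274] x [ 0.  0. -1.] z [ 0.998 -0.058  0.   ] zyaw -3.34 F [-0.5  0.8 -4. ] T [ 0.006 -0.006 -0.054] w 0.0206 q [-0.29 -0.12  2.09  0.    1.17 -0.23]
pillar [0.45523319 0.01227235 0.09010603] [0.45534741 0.01225378 0.09045218] 1441
edge yaw -3.304801453602009 at .48 -0.024075791596749774
handle yaw from y (x slope) deg 3.432244308442693 width 0.02248210315157882 tilt -0.0072058117264130715
axle from pillar [0.48541811 0.11566417]  lateral of handle line at axle (x, +away) mm 0.33997941123448117 vs abs axle 0.7542420006811934
```

Call:
drive_tool(
  jaw=[1,1,1,1,1],
  dp=[
    [0.08,0.5,-0.03],
    [0.08,1,-0.04],
    [0.08,1.5,-0.05],
    [0.08,2,-0.05],
    [0.08,2,-0.05],
  ],
  spin=[0,0,0,0,0],
)

```text
clock: 9.95
eef_pos: [0.4757, -0.0448, 0.1266]
orientation: [0.707, 0.021, 0.707, -0.02]
ft_force: [-0.2, -0.3, -4.7]
gripper_width: 0.0207
```

```bash
python3 c.py w8 spanner; python3 f.py w8 .061
python3 - <<'E'
from h import *
im,d=capture('side'); save('s4',im[180:280,260:400],5)
im,d=capture('top'); save('t4',im[180:240,270:350],8)
E
```

```text
t 9.95 tcp [ 0.4757 -0.0448  0.1266] x [-0.     0.001 -1.   ] z [ 0.998 -0.057 -0.   ] zyaw -3.28 F [-0.2 -0.3 -4.7] T [ 0.123 -0.01   0.011] w 0.0207 q [-0.25 -0.12  2.1   0.    1.17 -0.19]
spanner 0.88 [271.   0. 369. 354.] 20429 med [ 0.4777 -0.0005  0.0614] mean [ 0.4778 -0.0059  0.0614] min [ 0.4642 -0.0873  0.0597] max [0.4933 0.0534 0.0632] ax [0.057 0.998]
pillar [0.45526813 0.0124928  0.09022143] [0.45535364 0.0125772  0.09048117] 1252
edge yaw -3.182173436734271 at .48 -0.024220817976994265
handle yaw from y (x slope) deg 1.7260452545389147 width 0.02341044515250636 tilt -0.00716379100552949
axle from pillar [0.48545305 0.11588463]  lateral of handle line at axle (x, +away) mm -3.9301276013475883 vs abs axle -3.48565053790334
```

View pics/s4.png

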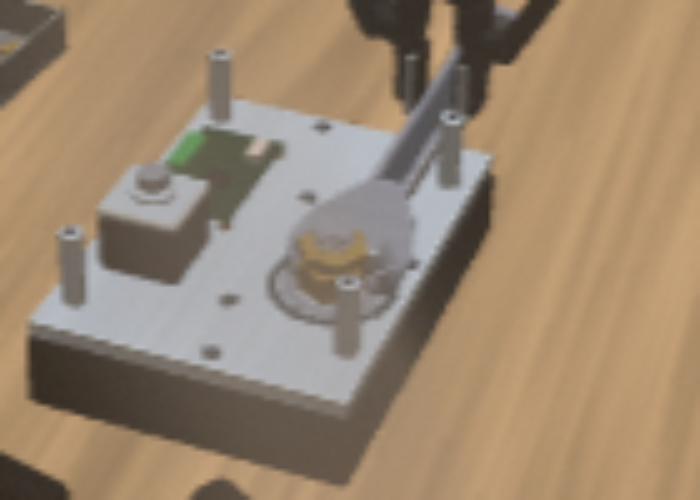

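View pics/t4.png

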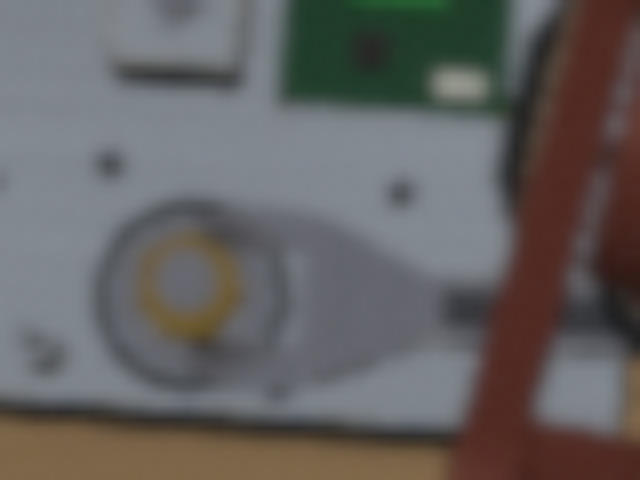

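```bash
sed -i "s/-.05,.006,.004/-.036,-.001,.003/" f.py; python3 f.py w7 .061|tail -2;python3 f.py w8 .061|tail -2
python3 - <<'E'
from h import *
z=np.load('pics/w8.npz'); save('w8b',z['im'])
E
```

```text
handle yaw from y (x slope) deg 3.2679595976079368 width 0.022466649753639618 tilt -0.007635763639459805
axle from pillar [0.48541811 0.11566417]  lateral of handle line at axle (x, +away) mm -0.065413161673189 vs abs axle 0.3490340672226422
handle yaw from y (x slope) deg 0.4924077666774433 width 0.023428983824783742 tilt -0.008546759069809375
axle from pillar [0.48545305 0.11588463]  lateral of handle line at axle (x, +away) mm -6.931268392076029 vs abs axle -6.480660480706835
```

View pics/w8b.png

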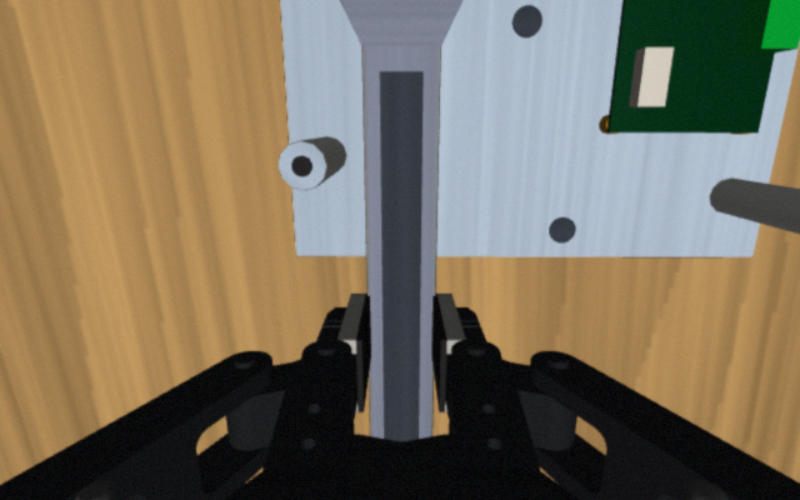

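Call:
drive_tool(
  jaw=[1,1,1,1,1],
  dp=[
    [0,0.3,0],
    [0,0.6,0],
    [0,0.9,0],
    [0,1.1,0],
    [0,1.1,0],
  ],
  spin=[0,0,0,0,0],
)

```text
clock: 10.65
eef_pos: [0.4764, -0.0343, 0.1266]
orientation: [0.707, 0.021, 0.707, -0.02]
ft_force: [-0.0, 0.2, -3.6]
gripper_width: 0.0207
```

Call:
drive_tool(
  jaw=[1,1,1,1,1],
  dp=[
    [0,0.1,0],
    [0,0.2,0],
    [0,0.3,0],
    [0,0.4,0],
    [0,0.4,0],
  ],
  spin=[0,0,0,0,0],
)

```text
clock: 11.15
eef_pos: [0.4766, -0.0306, 0.1266]
orientation: [0.707, 0.021, 0.707, -0.02]
ft_force: [-0.3, -0.6, -3.9]
gripper_width: 0.0208
```

```bash
python3 c.py w9 spanner;  python3 - <<'E'
from h import *
im,d=capture('side'); save('s5',im[180:280,260:400],5)
im,d=capture('top'); save('t5',im[180:240,270:350],8)
E
```

```text
t 11.15 tcp [ 0.4766 -0.0306  0.1266] x [ 0.  0. -1.] z [ 0.998 -0.058  0.   ] zyaw -3.33 F [-0.3 -0.6 -3.9] T [ 0.007 -0.017 -0.071] w 0.0208 q [-0.22 -0.12  2.1   0.    1.17 -0.16]
spanner 0.63 [274.   0. 371. 356.] 20573 med [0.4786 0.0135 0.0614] mean [0.4787 0.0083 0.0614] min [ 0.465  -0.0731  0.0597] max [0.4944 0.0676 0.0632] ax [0.058 0.998]
```

View pics/t5.png

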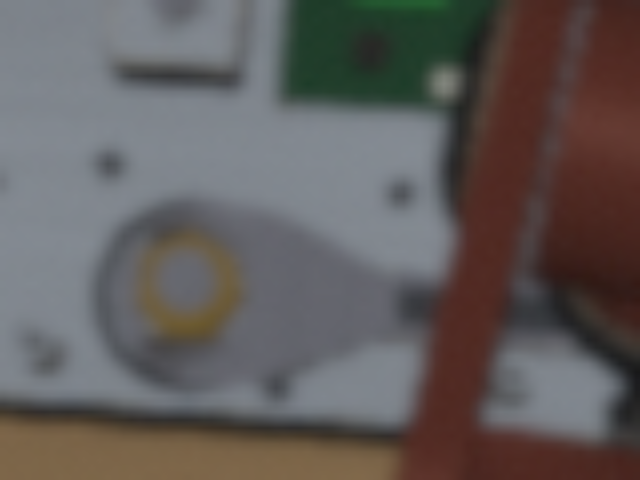

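View pics/s5.png

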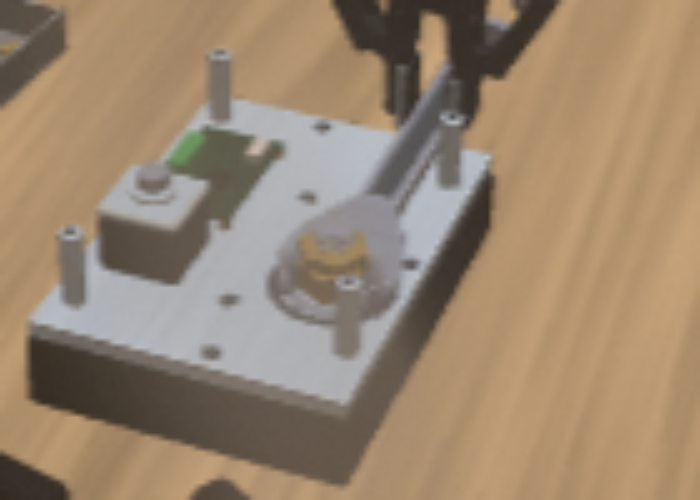

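Call:
drive_tool(
  jaw=[1,1,1],
  dp=[
    [0,0.07,0],
    [0,0.14,0],
    [0,0.14,0],
  ],
  spin=[0,0,0],
)

```text
clock: 11.65
eef_pos: [0.4767, -0.0292, 0.1266]
orientation: [0.707, 0.021, 0.707, -0.021]
ft_force: [0.1, -0.8, -3.6]
gripper_width: 0.0207
```

Call:
drive_tool(
  jaw=[1,1,1],
  dp=[
    [0,0.07,0],
    [0,0.14,0],
    [0,0.14,0],
  ],
  spin=[0,0,0],
)

```text
clock: 11.95
eef_pos: [0.4768, -0.0278, 0.1266]
orientation: [0.707, 0.021, 0.707, -0.021]
ft_force: [-0.2, 0.0, -2.8]
gripper_width: 0.0212
```

Call:
drive_tool(
  jaw=[1,1,1,1],
  dp=[
    [0,0.05,0],
    [0,0.1,0],
    [0,0.15,0],
    [0,0.15,0],
  ],
  spin=[0,0,0,0],
)

```text
clock: 12.35
eef_pos: [0.4769, -0.0271, 0.1267]
orientation: [0.707, 0.02, 0.707, -0.021]
ft_force: [0.0, -5.4, -4.0]
gripper_width: 0.021
```

```bash
python3 c.py w10 spanner;python3 -c "
from h import *
info()
im,d=capture('top'); save('t6',im[180:240,270:350],8)"
```

```text
t 12.35 tcp [ 0.4769 -0.0271  0.1267] x [ 0.    -0.002 -1.   ] z [ 0.998 -0.058  0.   ] zyaw -3.31 F [ 0.  -5.4 -4. ] T [-0.894  0.071  0.029] w 0.021 q [-0.21 -0.12  2.1  -0.    1.17 -0.15]
spanner 0.97 [273.   0. 370. 353.] 20503 med [0.4788 0.017  0.0615] mean [0.4789 0.0116 0.0615] min [ 0.4654 -0.0697  0.0598] max [0.4945 0.0709 0.0633] ax [0.057 0.998]
t 12.45 tcp [ 0.4769 -0.0271  0.1267] x [ 0.    -0.002 -1.   ] z [ 0.998 -0.058  0.   ] zyaw -3.32 F [-0.7 -4.3 -2.3] T [-0.884  0.093  0.038] w 0.021 q [-0.21 -0.12  2.1  -0.    1.17 -0.15]
```

View pics/w10.png

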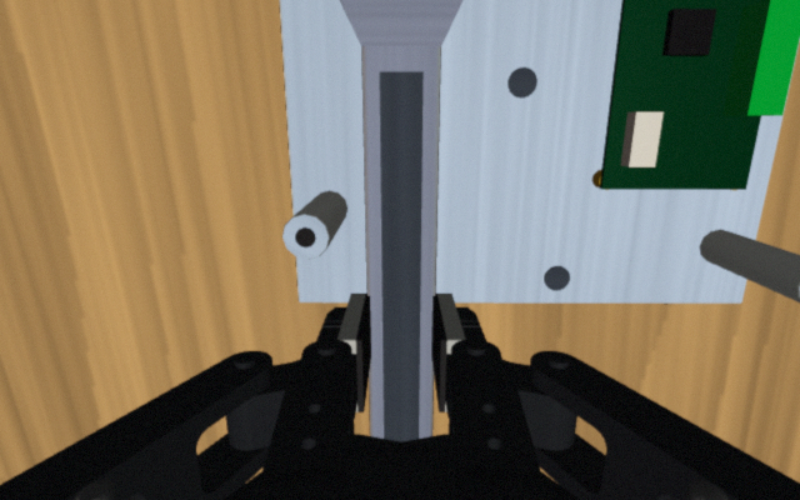

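View pics/t6.png

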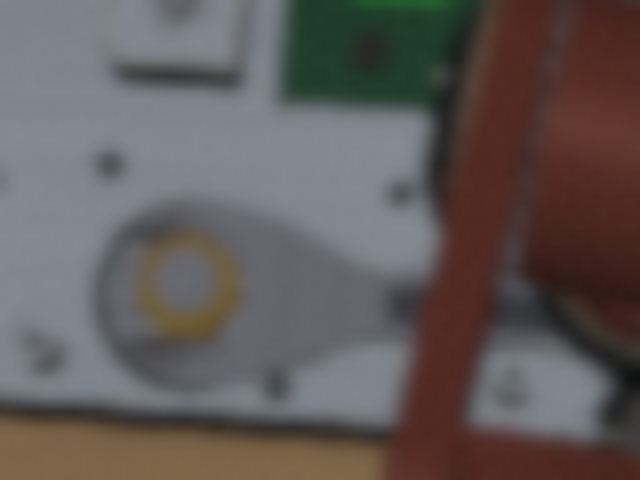

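Call:
drive_tool(
  jaw=[1,0.5,0.4,0.4,0.4],
  dp=[
    [0,-0.04,0],
    [0,-0.04,0],
    [0,-0.04,0],
    [0,-0.04,0],
    [-1,-0.04,0],
  ],
  spin=[0,0,0,0,0],
)

```text
clock: 13.0
eef_pos: [0.4761, -0.0264, 0.1359]
orientation: [0.706, 0.021, 0.708, -0.02]
ft_force: [-0.1, -0.2, 1.0]
gripper_width: 0.051
```

Call:
drive_tool(
  jaw=[0.4,0.2,0,0,0],
  dp=[
    [-3,0,0],
    [-8,0,0],
    [-13,2,0],
    [-15,4,0],
    [-15,4,0],
  ],
  spin=[0,0,0,0,0],
)

```text
clock: 13.5
eef_pos: [0.4812, 0.0145, 0.2932]
orientation: [0.711, 0.02, 0.703, -0.02]
ft_force: [-0.6, 0.3, 0.6]
gripper_width: 0.0855
```

```bash
python3 c.py w11 spanner pillar lower_nut_top
```

```text
t 13.5 tcp [0.4812 0.0145 0.2932] x [ 0.011 -0.    -1.   ] z [ 0.998 -0.056  0.011] zyaw -3.19 F [-0.6  0.3  0.6] T [-0.045  0.001 -0.046] w 0.0855 q [-0.12 -0.3   1.95  0.    1.48 -0.07]
spanner 0.82 [280.  29. 353. 328.] 8792 med [0.4778 0.0398 0.0609] mean [0.4792 0.0213 0.0608] min [ 0.4557 -0.1331  0.052 ] max [0.5112 0.1304 0.0639] ax [0.057 0.998]
spanner 0.45 [294.  31. 339.  77.] 868 med [0.4847 0.1122 0.0754] mean [0.4849 0.1136 0.0741] min [0.4691 0.0996 0.0515] max [0.5007 0.1301 0.0783] ax [-0.999  0.049]
spanner 0.41 [294.  30. 339.  74.] 854 med [0.4853 0.114  0.0756] mean [0.4849 0.1148 0.0749] min [0.4687 0.1004 0.0507] max [0.5008 0.1346 0.0857] ax [-0.137  0.991]
pillar 0.69 [279. 173. 297. 194.] 285 med [0.4557 0.015  0.09  ] mean [0.4556 0.0142 0.0828] min [0.4497 0.0072 0.0542] max [0.4607 0.0181 0.0919] ax [0.668 0.744]
```

View pics/w11.png

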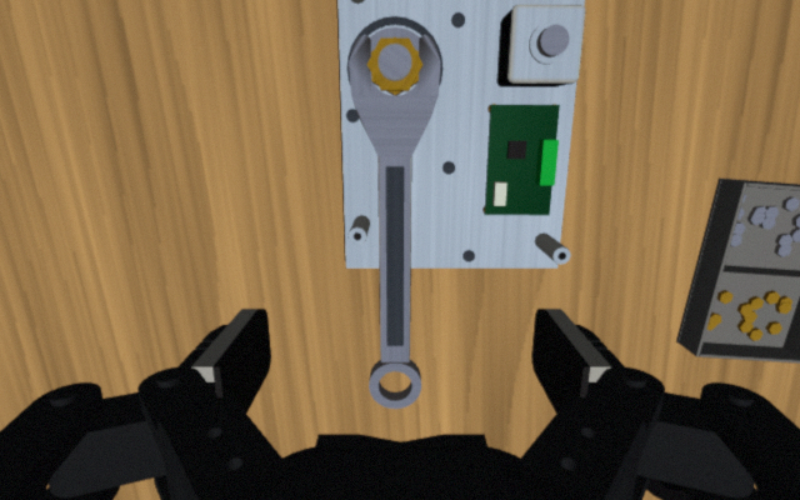

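The spanner is home and flat at viewed px (395,65), with its handle just right of the pillar at (358,230). Next is the tee.

Call:
drive_tool(
  jaw=[0,0,0,0,0],
  dp=[
    [-0.5,4.8,-0.6],
    [-1,9.6,-1.2],
    [-1,14.4,-1.8],
    [-1,19.2,-2.4],
    [-1,24,-3],
  ],
  spin=[-8,-16,-24,-32,-40],
)

```text
clock: 14.2
eef_pos: [0.4623, 0.2555, 0.2944]
orientation: [0.669, -0.224, 0.672, 0.224]
ft_force: [0.4, -0.8, -0.6]
gripper_width: 0.0852
```

Run:
```python
from h import *
go([.457,.336,.30],55)
z=np.load('pics/top0.npz'); c=dict(fovy=float(z['f']),cx=float(z['cx']),cy=float(z['cy']),cam_to_world=z['T'])
W=cloud(c,z['d'])
for cx,cy,h in [(.424,.359,.1),(.568,.335,.09)]:
    P=W[(z['d']>0)&(np.hypot(W[...,0]-cx,W[...,1]-cy)<.09)&(W[...,2]>h)]; w,v=np.linalg.eigh(np.cov(P[:,:2].T)); e=v[:,1]; t=(P[:,:2]-P[:,:2].mean(0))@e
    print(P.mean(0),len(P),np.percentile(P[:,2],[50,90]),'yaw',np.degrees(np.arctan2(e[1],e[0])),'mid',P[:,:2].mean(0)+e*(t.max()+t.min())/2,'len',np.ptp(t))
```

```text
t 14.2 tcp [0.4623 0.2555 0.2944] x [-0.003 -0.001 -1.   ] z [ 0.799  0.601 -0.003] zyaw 36.93 F [ 0.4 -0.8 -0.6] T [-0.035 -0.05  -0.015] w 0.0852 q [ 0.36 -0.17  1.85 -0.    1.47 -0.28]
dp cm [-0.57  6.76  4.42] dist mm 81
spin -18.07 or 161.93
[0.42676425 0.36187409 0.11408083] 358 [0.11493073 0.11854312] yaw 146.0696174398493 mid [0.42690622 0.36177858] len 0.09983373455675701
[0.56995886 0.33638658 0.10408667] 326 [0.10496422 0.10820792] yaw 163.90209048410566 mid [0.57053551 0.33622016] len 0.09881825750534917
```

Call:
drive_tool(
  jaw=[0,0,0,0,0],
  dp=[
    [0,3,2],
    [-0.5,5.5,4],
    [-0.5,6.7,4.4],
    [-0.5,6.7,4.4],
    [-0.5,6.7,4.4],
  ],
  spin=[-8,-16,-19,-19,-19],
)

```text
clock: 14.7
eef_pos: [0.4582, 0.3336, 0.2997]
orientation: [0.624, -0.33, 0.627, 0.329]
ft_force: [-0.8, 0.3, 0.6]
gripper_width: 0.0853
```

```bash
python3 c.py w12 tee tee_grip
cat > g.py <<'E'
from h import *
import sys
n=sys.argv[1]; zl,zh=float(sys.argv[2]),float(sys.argv[3]); c0=np.array([float(sys.argv[4]),float(sys.argv[5])])
z=np.load(f'pics/{n}.npz'); c=dict(fovy=float(z['f']),cx=float(z['cx']),cy=float(z['cy']),cam_to_world=z['T'])
W=cloud(c,z['d']); P=W[(z['d']>0)&(np.hypot(W[...,0]-c0[0],W[...,1]-c0[1])<.062)&(W[...,2]>zl)&(W[...,2]<zh)]
(ctr,(w,h),a)=cv2.minAreaRect((P[:,:2]*1000).astype(np.float32)); 
w_,v=np.linalg.eigh(np.cov(P[:,:2].T)); e=v[:,1]; t=(P[:,:2]-P[:,:2].mean(0))@e; s=(P[:,:2]-P[:,:2].mean(0))@v[:,0]
mid=P[:,:2].mean(0)+e*(np.percentile(t,.5)+np.percentile(t,99.5))/2+v[:,0]*(np.percentile(s,1)+np.percentile(s,99))/2
print('rect',ctr,w,h,a,'pca yaw',np.degrees(np.arctan2(e[1],e[0]))%180,'mid',mid,'ext',np.ptp(np.percentile(t,[.5,99.5])),np.ptp(np.percentile(s,[1,99])),'z',np.median(P[:,2]),len(P))
E
python3 g.py w12 .112 .125 .427 .362
```

```text
t 14.7 tcp [0.4582 0.3336 0.2997] x [-0.003 -0.002 -1.   ] z [ 0.565  0.825 -0.003] zyaw 55.58 F [-0.8  0.3  0.6] T [ 0.008 -0.044 -0.011] w 0.0853 q [ 0.5  -0.08  1.75 -0.    1.47 -0.47]
tee 0.7 [455. 118. 531. 286.] 3087 med [0.5545 0.4652 0.0229] mean [0.5634 0.466  0.021 ] min [5.016e-01 4.500e-01 1.000e-04] max [0.6947 0.4849 0.0272] ax [-0.993  0.116]
tee 0.65 [175.   0. 257.  59.] 3394 med [0.3106 0.3351 0.1052] mean [0.3109 0.3364 0.0757] min [0.2887 0.3114 0.002 ] max [0.3325 0.3673 0.1189] ax [-0.54   0.842]
tee 0.61 [306.  58. 354. 198.] 4136 med [0.4241 0.3645 0.117 ] mean [0.4251 0.3647 0.1019] min [0.3855 0.334  0.0006] max [0.4692 0.3945 0.119 ] ax [-0.834  0.551]
tee 0.41 [366.   1. 380.   1.] 37 med [0.3588 0.4592 0.0082] mean [0.3582 0.4601 0.0085] min [0.354  0.4574 0.0006] max [0.3605 0.4653 0.0165] ax [0.646 0.763]
tee_grip 0.72 [308.  60. 354. 201.] 4086 med [0.4238 0.3644 0.117 ] mean [0.425  0.3646 0.1032] min [0.3855 0.334  0.0173] max [0.4688 0.3946 0.119 ] ax [-0.831  0.557]
tee_grip 0.68 [175.   0. 259.  62.] 3300 med [0.3106 0.3353 0.105 ] mean [0.311  0.3368 0.0759] min [0.2901 0.313  0.0044] max [0.3326 0.3671 0.1189] ax [-0.581  0.814]
tee_grip 0.56 [368.   1. 384.   3.] 47 med [0.3591 0.4595 0.0069] mean [0.3586 0.4607 0.0071] min [ 0.354   0.4574 -0.0005] max [0.3607 0.4669 0.0163] ax [0.543 0.839]
rect (427.0853271484375, 364.06427001953125) 18.010047912597656 99.64558410644531 55.771888732910156 pca yaw 146.05796926058648 mid [0.42700447 0.36408533] ext 0.09769142242374851 0.017538854535214483 z 0.11718846595393456 3462
```

View pics/w12.png

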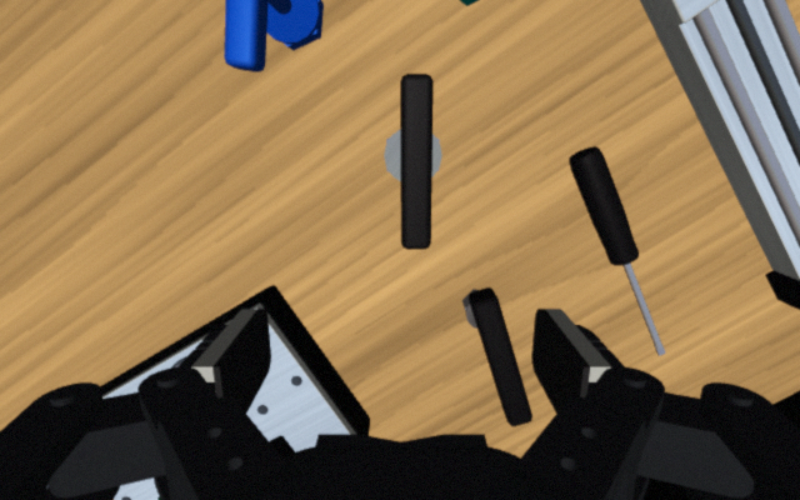

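Call:
drive_tool(
  jaw=[0.2,0.2,0.2,0.2,0.2],
  dp=[
    [3,3,0.5],
    [7,4.3,0.75],
    [9,4.3,0.75],
    [9.5,4.3,0.75],
    [9.5,4.3,0.75],
  ],
  spin=[-0.4,-0.4,-0.4,-0.4,-0.4],
)

```text
clock: 15.35
eef_pos: [0.4272, 0.3641, 0.2061]
orientation: [0.624, -0.332, 0.625, 0.332]
ft_force: [0.3, 0.0, 0.1]
gripper_width: 0.0686
```

```bash
python3 c.py w13;python3 g.py w13 .112 .125 .427 .362
python3 - <<'E'
from h import *
go([.427,.3641,.16],56)
E
```

```text
t 15.35 tcp [0.4272 0.3641 0.2061] x [-0.001 -0.001 -1.   ] z [ 0.559  0.829 -0.001] zyaw 55.99 F [0.3 0.  0.1] T [ 0.012 -0.007 -0.024] w 0.0686 q [ 0.57 -0.02  1.85 -0.    1.31 -0.4 ]
rect (426.8842468261719, 364.40545654296875) 18.090452194213867 99.14017486572266 55.846900939941406 pca yaw 145.83609656663756 mid [0.42647472 0.36465316] ext 0.09726192398077108 0.017614119557787255 z 0.11720311881602169 6860
t 15.4 tcp [0.4279 0.3646 0.2076] x [ 0.001  0.001 -1.   ] z [0.559 0.829 0.001] zyaw 55.99 F [0.2 0.1 0.8] T [ 0.013 -0.008  0.011] w 0.0685 q [ 0.57 -0.02  1.85 -0.    1.31 -0.4 ]
dp cm [ 4.76  0.05 -0.1 ] dist mm 48
spin -0.01 or 179.99
```

View pics/w13.png

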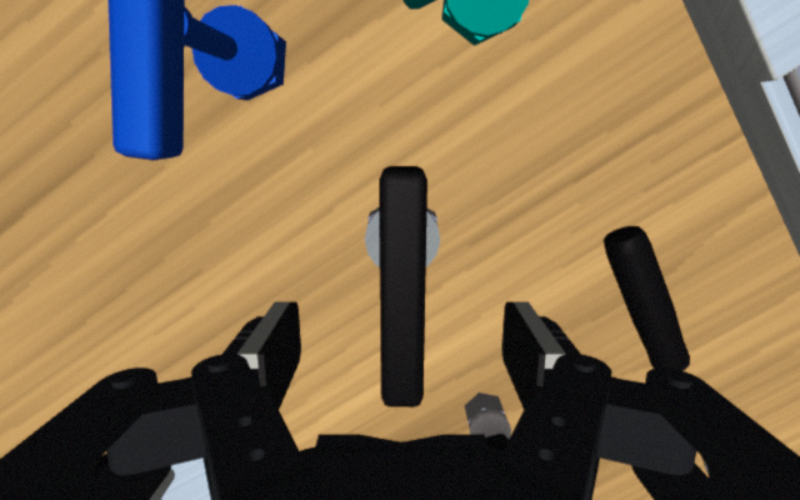

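Call:
drive_tool(
  jaw=[0.2,0.2,0.6,1,1],
  dp=[
    [2,0,0],
    [4,0,0],
    [4.6,0,0],
    [4.7,0,0],
    [4.7,0,0],
  ],
  spin=[0,0,0,0,0],
)

```text
clock: 15.9
eef_pos: [0.428, 0.3653, 0.1612]
orientation: [0.625, -0.332, 0.623, 0.332]
ft_force: [0.5, -0.3, 0.9]
gripper_width: 0.0252
```

Call:
drive_tool(
  jaw=[1,1,1,1,1],
  dp=[
    [0,0,0],
    [0,0,0],
    [-0.3,0,0],
    [-1.5,0,0],
    [-4,0,0],
  ],
  spin=[0,0,0,0,0],
)

```text
clock: 16.4
eef_pos: [0.4251, 0.3638, 0.1966]
orientation: [0.621, -0.332, 0.627, 0.332]
ft_force: [0.2, -0.1, -5.5]
gripper_width: 0.017
```

```bash
python3 c.py w14
python3 - <<'E'
from h import *
go([.485,.1156,.29],26.7)
E
```

```text
t 16.4 tcp [0.4251 0.3638 0.1966] x [-0.007 -0.004 -1.   ] z [ 0.558  0.83  -0.007] zyaw 56.07 F [ 0.2 -0.1 -5.5] T [-0.001 -0.007 -0.023] w 0.017 q [ 0.57 -0.01  1.86  0.    1.3  -0.4 ]
t 16.45 tcp [0.4278 0.3656 0.2034] x [ 0.002  0.002 -1.   ] z [0.558 0.83  0.003] zyaw 56.08 F [ 1.9  0.9 -0.8] T [-0.128 -0.163  0.049] w 0.0173 q [ 0.57 -0.01  1.85  0.    1.3  -0.4 ]
dp cm [ -8.69 -18.71 -17.53] dist mm 271
spin 29.38 or -150.62
```

View pics/w14.png

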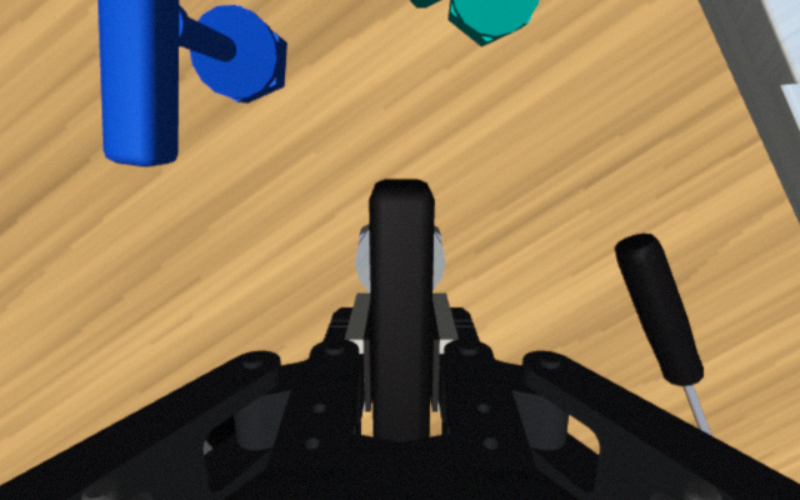

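Call:
drive_tool(
  jaw=[1,1,1,1,1],
  dp=[
    [-4,0,0],
    [-8,-1,-1],
    [-8.7,-4.3,-4],
    [-8.7,-7.6,-7],
    [-8.7,-10.9,-10],
  ],
  spin=[0,5,12,20,26],
)

```text
clock: 16.95
eef_pos: [0.4618, 0.22, 0.287]
orientation: [0.684, -0.182, 0.683, 0.182]
ft_force: [1.9, -0.0, -4.4]
gripper_width: 0.0173
```

Run:
```python
from h import *
go([.485,.1156,.29],26.7)
```

```text
t 16.95 tcp [0.4618 0.22   0.287 ] x [ 0.001  0.    -1.   ] z [0.867 0.498 0.002] zyaw 29.86 F [ 1.9 -0.  -4.4] T [ 0.021 -0.003  0.033] w 0.0173 q [ 0.3  -0.21  1.89  0.    1.46 -0.22]
dp cm [ -0.3  -10.21  -3.18] dist mm 107
spin 3.16 or -176.84
```

Call:
drive_tool(
  jaw=[1,1,1,1,1],
  dp=[
    [-0.3,-4,-1.2],
    [-0.3,-8,-2.5],
    [-0.3,-10.2,-3.2],
    [-0.3,-10.2,-3.2],
    [-0.3,-10.2,-3.2],
  ],
  spin=[1,2,3.2,3.2,3.2],
)

```text
clock: 17.45
eef_pos: [0.485, 0.1166, 0.2891]
orientation: [0.688, -0.164, 0.688, 0.164]
ft_force: [0.4, 0.0, -5.4]
gripper_width: 0.017
```

```bash
python3 c.py w15
python3 - <<'E'
from h import *
im,d=capture('side'); save('s6',im[120:280,230:430],4)
im,d=capture('top'); save('t7',im[170:250,260:360],7)
z=np.load('pics/w15.npz'); c=dict(fovy=float(z['f']),cx=float(z['cx']),cy=float(z['cy']),cam_to_world=z['T'])
W=cloud(c,z['d']); s=state()
for a,b in [(.236,.26),(.14,.165)]:
    P=W[(z['d']>0)&(np.hypot(W[...,0]-.485,W[...,1]-.1156)<.06)&(W[...,2]>a)&(W[...,2]<b)]
    if len(P)<10: continue
    w,v=np.linalg.eigh(np.cov(P[:,:2].T)); e=v[:,1]; print(a,len(P),P.mean(0),np.percentile(P[:,2],[5,50,95]),'yaw',np.degrees(np.arctan2(e[1],e[0]))%180)
go([.485,.1156,.228],26.7)
E
```

```text
t 17.45 tcp [0.485  0.1166 0.2891] x [-0.001  0.001 -1.   ] z [ 0.893  0.451 -0.   ] zyaw 26.81 F [ 0.4  0.  -5.4] T [-0.008 -0.025 -0.007] w 0.017 q [ 0.09 -0.25  1.92  0.    1.47 -0.38]
0.236 12567 [0.4790256  0.12801715 0.24593858] [0.24168641 0.24523674 0.25465924] yaw 116.86043955942252
0.14 763 [0.48295477 0.11831628 0.15429944] [0.14648952 0.15488957 0.15736286] yaw 26.973210486749963
t 17.6 tcp [0.4849 0.1177 0.2893] x [-0.  0. -1.] z [ 0.891  0.453 -0.   ] zyaw 26.95 F [-0.7 -0.8 -5.3] T [-0.006  0.004  0.015] w 0.0169 q [ 0.09 -0.25  1.92  0.    1.47 -0.38]
dp cm [ 6.13 -0.2  -0.08] dist mm 61
spin 0.25 or -179.75
```

View pics/w15.png

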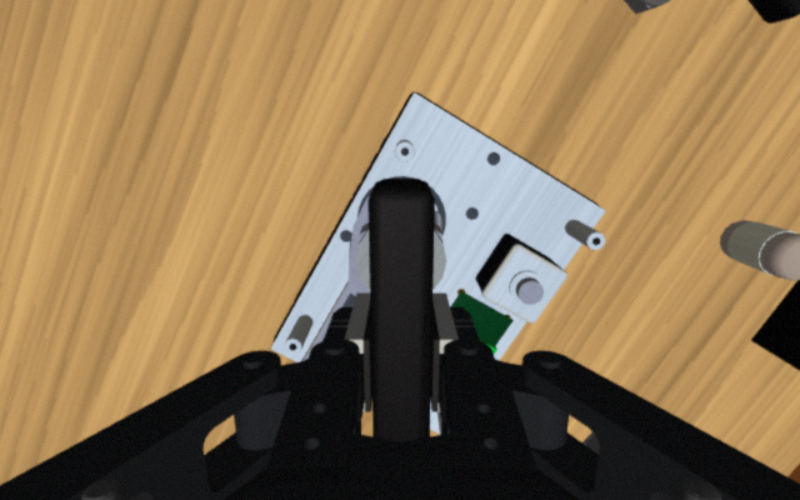

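View pics/s6.png

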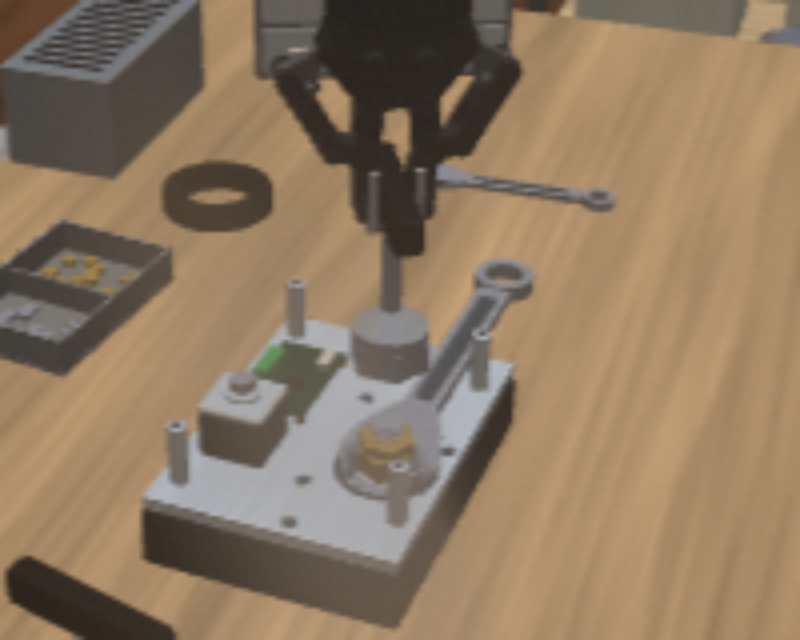

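View pics/t7.png

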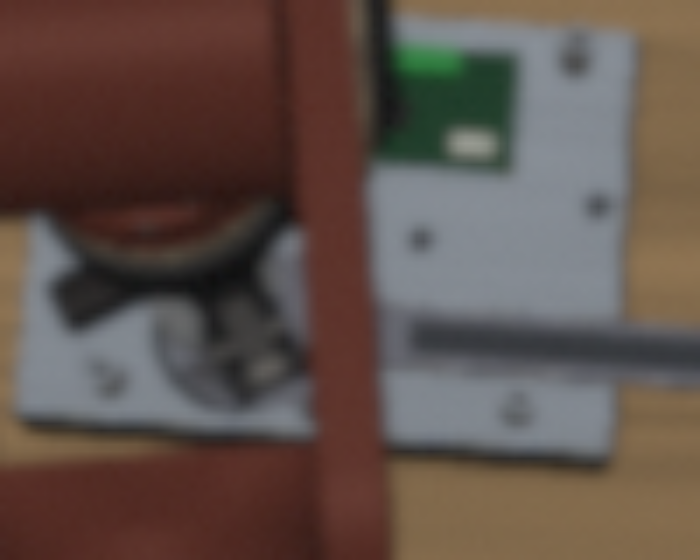

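```bash
cat > k.py <<'E'
from h import *
import sys
from scipy.optimize import minimize
n=sys.argv[1]; tcp=np.array(list(map(float,sys.argv[2:5]))); zyaw=float(sys.argv[5])
z=np.load(f'pics/{n}.npz'); c=dict(fovy=float(z['f']),cx=float(z['cx']),cy=float(z['cy']),cam_to_world=z['T'])
W=cloud(c,z['d']); ok=(z['d']>0)&(np.hypot(W[...,0]-tcp[0],W[...,1]-tcp[1])<.065)
ey=np.array([np.cos(np.radians(zyaw+90)),np.sin(np.radians(zyaw+90))]); ez=np.array([np.cos(np.radians(zyaw)),np.sin(np.radians(zyaw))])
ht=tcp[2]-.160+.117
P=W[ok&(abs(W[...,2]-ht)<.006)]; D=P[:,:2]-tcp[:2]; a=D@ey; b=D@ez; g=a>.02
print('handle far end',np.percentile(a,99.7),'lateral',np.percentile(b[g],[1,99])*1000,'ztop',np.median(P[:,2]))
# centreline yaw
L=[]
for t in np.arange(.015,.046,.004):
    q=b[abs(a-t)<.002]
    if len(q)>20:L.append([t,(np.percentile(q,2)+np.percentile(q,98))/2])
L=np.array(L);p=np.polyfit(L[:,0],L[:,1],1);print('handle yaw rel',-np.degrees(np.arctan(p[0])),'lat at 0 mm',p[1]*1000)
st=tcp[2]-.160+.026
P=W[ok&(W[...,2]>st-.003)&(W[...,2]<st+.006)]; print('socket top z',np.median(P[:,2]),len(P))
P=P[abs(P[:,2]-np.median(P[:,2]))<.003]; D=(P[:,:2]-tcp[:2])*1000; ab=np.c_[D@ey,D@ez]
print('socket lat ext',np.percentile(ab[:,1],[.5,99.5]),'far',np.percentile(ab[:,0],99.5))
hull=cv2.convexHull(ab.astype(np.float32))[:,0]
hull=hull[hull[:,0]>2]
f=lambda c:np.abs(np.hypot(*(hull-c[:2]).T)-20.5).sum()
r=minimize(f,[0,0],method='Nelder-Mead'); print('socket centre (along handle y, lateral z) mm',r.x,r.fun/len(hull))
E
python3 k.py w15 .485 .1166 .2891 26.81
```

```text
handle far end 0.049918138464924 lateral [-8.9521515   8.45743787] ztop 0.24514137382940482
handle yaw rel -0.12207270677603627 lat at 0 mm -0.2782409738938831
socket top z 0.1550661060109002 689
socket lat ext [-22.17206913  21.42321934] far 15.502512783258304
socket centre (along handle y, lateral z) mm [ 3.93939308 -0.31020029] 0.584291245057614
```

```bash
cat >> k.py <<'E'
for t in [-19,-17,-15,-13,-11,11,13,15,17,19]:
    q=ab[abs(ab[:,1]-r.x[1]-t)<1][:,0]
    if len(q)>3: print(t,len(q),'max a',round(np.percentile(q,98),1),'-> ca',round(np.percentile(q,98)-np.sqrt(20.5**2-t*t),1), 'min',round(q.min(),1))
v,u=np.mgrid[0:400,0:640]
im=z['im']; cv2.imwrite('pics/%sc.png'%n,cv2.cvtColor(cv2.resize(im[130:290,250:400],None,fx=4,fy=4),cv2.COLOR_RGB2BGR))
E
python3 k.py w15 .485 .1166 .2891 26.81 | tail -10
```

```text
handle yaw rel -0.12207270677603627 lat at 0 mm -0.2782409738938831
socket top z 0.1550661060109002 689
socket lat ext [-22.17206913  21.42321934] far 15.502512783258304
socket centre (along handle y, lateral z) mm [ 3.93939308 -0.31020029] 0.584291245057614
-19 105 max a 12.3 -> ca 4.6 min -11.3
-17 139 max a 14.9 -> ca 3.5 min -14.0
-15 38 max a 15.0 -> ca 1.1 min -14.2
15 45 max a 15.3 -> ca 1.3 min -14.1
17 129 max a 13.8 -> ca 2.3 min -13.0
19 101 max a 11.4 -> ca 3.7 min -10.7
```

View pics/w15c.png

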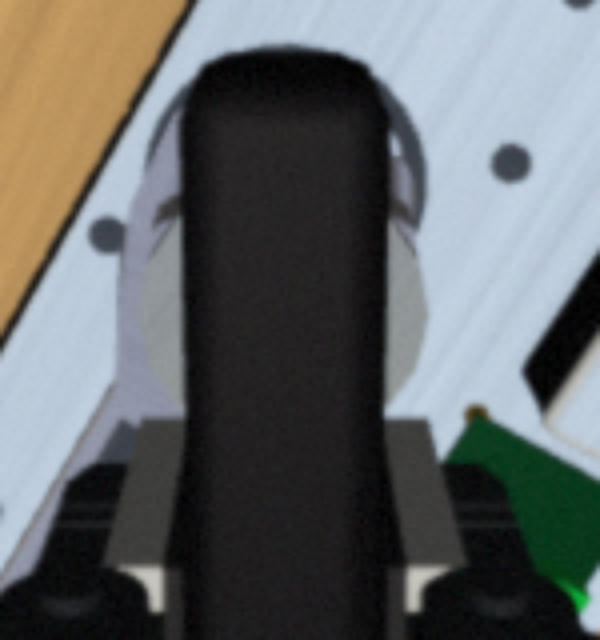

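Call:
drive_tool(
  jaw=[1,1,1,1,1],
  dp=[
    [1.5,-0.15,0],
    [3,-0.15,0],
    [4,-0.15,0],
    [4.3,-0.15,0],
    [4.3,-0.15,0],
  ],
  spin=[0.1,0.1,0.1,0.1,0.1],
)

```text
clock: 18.1
eef_pos: [0.4853, 0.1155, 0.2452]
orientation: [0.687, -0.164, 0.689, 0.164]
ft_force: [0.1, 0.2, -5.0]
gripper_width: 0.0168
```

```bash
python3 c.py w16
python3 - <<'E'
from h import *
im,d=capture('side'); save('s7',im[180:270,270:390],6)
go([.485,.1156,.228],26.7)
E
```

```text
t 18.1 tcp [0.4853 0.1155 0.2452] x [-0.002 -0.    -1.   ] z [ 0.893  0.45  -0.002] zyaw 26.77 F [ 0.1  0.2 -5. ] T [ 0.018 -0.013  0.046] w 0.0168 q [ 0.08 -0.21  1.96  0.    1.39 -0.38]
t 18.2 tcp [0.4861 0.1155 0.2469] x [ 0.001  0.    -1.   ] z [0.893 0.45  0.001] zyaw 26.77 F [-0.2  0.3 -5.5] T [-0.082  0.018 -0.011] w 0.0169 q [ 0.08 -0.21  1.96 -0.    1.39 -0.38]
dp cm [ 1.89  0.06 -0.1 ] dist mm 19
spin 0.07 or -179.93
```

View pics/s7.png

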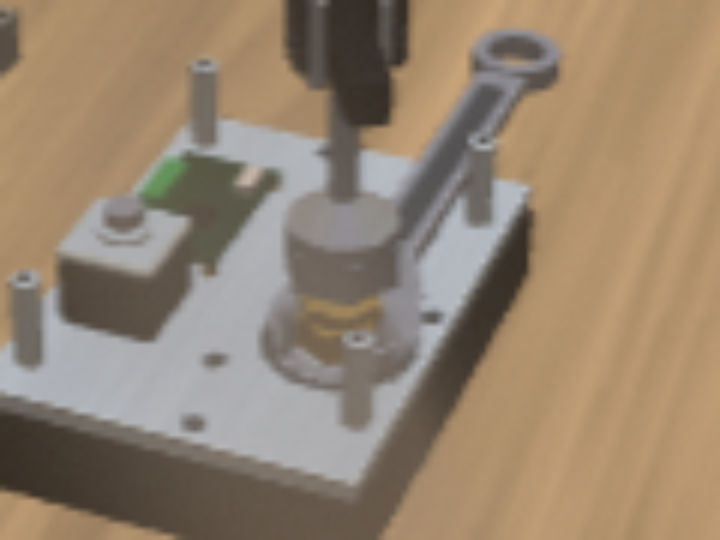

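Call:
drive_tool(
  jaw=[1,1,1,1],
  dp=[
    [0.4,0,-0.04],
    [0.8,0,-0.04],
    [1.1,0,-0.04],
    [1.1,0,-0.04],
  ],
  spin=[0,0,0,0],
)

```text
clock: 18.6
eef_pos: [0.4853, 0.1153, 0.2349]
orientation: [0.688, -0.164, 0.688, 0.164]
ft_force: [0.3, -0.8, -4.8]
gripper_width: 0.0167
```

Call:
drive_tool(
  jaw=[1,1,1,1],
  dp=[
    [0.2,0,0],
    [0.4,0,0],
    [0.5,0,0],
    [0.5,0,0],
  ],
  spin=[0,0,0,0],
)

```text
clock: 19.0
eef_pos: [0.4854, 0.1153, 0.2304]
orientation: [0.688, -0.164, 0.688, 0.164]
ft_force: [0.0, 0.4, -5.7]
gripper_width: 0.0167
```

Run:
```python
from h import *
im,d=capture('side'); save('s8',im[180:270,270:390],6)
go([.485,.1156,.228],26.7)
```

```text
t 19.05 tcp [0.4855 0.1153 0.2305] x [-0.  0. -1.] z [ 0.893  0.45  -0.   ] zyaw 26.77 F [ 0.3 -0.2 -5. ] T [-0.054 -0.07  -0.008] w 0.0172 q [ 0.08 -0.2   1.98  0.    1.36 -0.38]
dp cm [ 0.25  0.05 -0.03] dist mm 3
spin 0.07 or -179.93
```

View pics/s8.png

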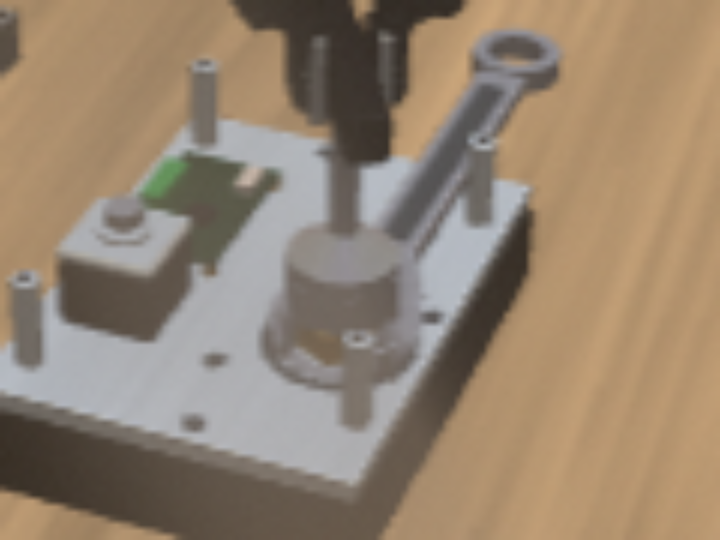

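Call:
drive_tool(
  jaw=[1,1,1,1],
  dp=[
    [0.1,0,0],
    [0.2,0,0],
    [0.25,0,0],
    [0.25,0,0],
  ],
  spin=[0,0,0,0],
)

```text
clock: 19.45
eef_pos: [0.4858, 0.1154, 0.2294]
orientation: [0.688, -0.164, 0.688, 0.164]
ft_force: [-3.1, 0.0, 3.0]
gripper_width: 0.0173
```

Run:
```python
from h import *
go([.485,.1156,.228],26.7)
```

```text
t 19.45 tcp [0.4858 0.1154 0.2294] x [ 0.001  0.    -1.   ] z [0.893 0.45  0.001] zyaw 26.77 F [-3.1  0.   3. ] T [-0.083  0.66   0.035] w 0.0173 q [ 0.08 -0.2   1.98 -0.    1.36 -0.38]
dp cm [ 0.14  0.06 -0.06] dist mm 2
spin 0.07 or -179.93
```

Call:
drive_tool(
  jaw=[1,1,1,1,1],
  dp=[
    [-0.06,0,-0.03],
    [-0.06,0,-0.03],
    [-0.06,0,-0.03],
    [-0.06,0,-0.03],
    [-0.06,0,-0.03],
  ],
  spin=[1,3,5,7,9],
)

```text
clock: 19.95
eef_pos: [0.4857, 0.1152, 0.2293]
orientation: [0.699, -0.109, 0.698, 0.109]
ft_force: [-0.7, 0.5, 1.0]
gripper_width: 0.0168
```

Run:
```python
from h import *
info()
```

```text
t 19.95 tcp [0.4857 0.1152 0.2293] x [ 0.002 -0.    -1.   ] z [0.953 0.304 0.002] zyaw 17.7 F [-0.7  0.5  1. ] T [0.043 0.205 0.406] w 0.0168 q [ 0.08 -0.2   1.98 -0.    1.36 -0.23]
```

Call:
drive_tool(
  jaw=[1,1,1,1],
  dp=[
    [0,0,0],
    [0,0,0],
    [0,0,0],
    [0,0,0],
  ],
  spin=[1.5,3,4.5,4.5],
)

```text
clock: 20.35
eef_pos: [0.4857, 0.1152, 0.2294]
orientation: [0.703, -0.082, 0.702, 0.081]
ft_force: [-0.6, 0.5, 2.5]
gripper_width: 0.0169
```

```bash
python3 -c "
from h import *
info()"
```

```text
t 20.35 tcp [0.4857 0.1152 0.2294] x [ 0.002  0.    -1.   ] z [0.973 0.229 0.002] zyaw 13.23 F [-0.6  0.5  2.5] T [-0.055  0.046  0.309] w 0.0169 q [ 0.08 -0.2   1.98 -0.    1.36 -0.15]
```

Call:
drive_tool(
  jaw=[1,1,1,1],
  dp=[
    [0,0,0],
    [0,0,0],
    [0,0,0],
    [0,0,0],
  ],
  spin=[1,2,3,3],
)

```text
clock: 20.75
eef_pos: [0.4856, 0.1152, 0.2293]
orientation: [0.705, -0.063, 0.704, 0.063]
ft_force: [0.9, -0.4, 4.4]
gripper_width: 0.0175
```

```bash
python3 -c "
from h import *
info()"
```

```text
t 20.75 tcp [0.4856 0.1152 0.2293] x [ 0.001  0.    -1.   ] z [0.984 0.178 0.001] zyaw 10.23 F [ 0.9 -0.4  4.4] T [-0.06  -0.033  0.309] w 0.0175 q [ 0.08 -0.2   1.98 -0.    1.36 -0.09]
```

Call:
drive_tool(
  jaw=[1,1,1,1],
  dp=[
    [0,0,0],
    [0,0,0],
    [0,0,0],
    [0,0,0],
  ],
  spin=[1,2,3,3],
)

```text
clock: 21.15
eef_pos: [0.4856, 0.1152, 0.2293]
orientation: [0.706, -0.045, 0.705, 0.045]
ft_force: [-0.5, 0.0, 5.7]
gripper_width: 0.017
```

```bash
python3 -c "
from h import *
info()"
```

```text
t 21.15 tcp [0.4856 0.1152 0.2293] x [ 0.001  0.    -1.   ] z [0.992 0.126 0.001] zyaw 7.23 F [-0.5  0.   5.7] T [-0.08   0.034  0.321] w 0.017 q [ 0.08 -0.2   1.98 -0.    1.36 -0.04]
```

Call:
drive_tool(
  jaw=[1,1,1,1],
  dp=[
    [-0.03,0,0],
    [-0.03,0,0],
    [-0.03,0,0],
    [-0.03,0,0],
  ],
  spin=[1,2,3,3],
)

```text
clock: 21.55
eef_pos: [0.4855, 0.1152, 0.2293]
orientation: [0.707, -0.026, 0.706, 0.026]
ft_force: [0.9, 0.4, 4.6]
gripper_width: 0.017
```

```bash
python3 -c "
from h import *
info()"
```

```text
t 21.55 tcp [0.4855 0.1152 0.2293] x [ 0.001  0.    -1.   ] z [0.997 0.074 0.001] zyaw 4.22 F [0.9 0.4 4.6] T [-0.029 -0.178  0.316] w 0.017 q [ 0.08 -0.2   1.98 -0.    1.36  0.01]
```

Call:
drive_tool(
  jaw=[1,1,1,1],
  dp=[
    [0,0,0],
    [0,0,0],
    [0,0,0],
    [0,0,0],
  ],
  spin=[0.8,1.6,2.4,2.4],
)

```text
clock: 21.95
eef_pos: [0.4855, 0.1151, 0.2293]
orientation: [0.707, -0.011, 0.707, 0.011]
ft_force: [1.4, -0.1, 4.8]
gripper_width: 0.0167
```

```bash
python3 -c "
from h import *
info()"
```

```text
t 21.95 tcp [0.4855 0.1151 0.2293] x [ 0.001  0.    -1.   ] z [0.999 0.032 0.001] zyaw 1.83 F [ 1.4 -0.1  4.8] T [-0.074 -0.153  0.32 ] w 0.0167 q [ 0.08 -0.2   1.98 -0.    1.36  0.05]
```

Call:
drive_tool(
  jaw=[1,1,1,1],
  dp=[
    [-0.05,0,0],
    [-0.05,0,0],
    [-0.05,0,0],
    [-0.05,0,0],
  ],
  spin=[0.8,1.6,2.4,2.4],
)

```text
clock: 22.35
eef_pos: [0.4853, 0.1151, 0.2294]
orientation: [0.707, 0.004, 0.707, -0.004]
ft_force: [2.7, -0.5, 2.2]
gripper_width: 0.0172
```

```bash
python3 -c "
from h import *
info()"
```

```text
t 22.35 tcp [0.4853 0.1151 0.2294] x [ 0. -0. -1.] z [ 1.   -0.01  0.  ] zyaw -0.57 F [ 2.7 -0.5  2.2] T [-0.046 -0.505  0.295] w 0.0172 q [ 0.08 -0.2   1.98 -0.    1.36  0.09]
```

Call:
drive_tool(
  jaw=[1,1,1,1],
  dp=[
    [0,0,0],
    [0,0,0],
    [0,0,0],
    [0,0,0],
  ],
  spin=[0.8,1.6,2.4,2.4],
)

```text
clock: 22.75
eef_pos: [0.4852, 0.1151, 0.2293]
orientation: [0.707, 0.018, 0.707, -0.018]
ft_force: [3.1, 0.2, 1.1]
gripper_width: 0.017
```

```bash
python3 -c "
from h import *
info()"
```

```text
t 22.75 tcp [0.4852 0.1151 0.2293] x [-0. -0. -1.] z [ 0.999 -0.052 -0.   ] zyaw -2.96 F [3.1 0.2 1.1] T [-0.162 -0.59   0.372] w 0.017 q [ 0.08 -0.2   1.98 -0.    1.36  0.14]
```

Call:
drive_tool(
  jaw=[1,1,1,1],
  dp=[
    [0,0,0.04],
    [0,0,0.04],
    [0,0,0.04],
    [0,0,0.04],
  ],
  spin=[0.7,1.4,2,2],
)

```text
clock: 23.15
eef_pos: [0.4854, 0.1152, 0.2294]
orientation: [0.706, 0.03, 0.707, -0.031]
ft_force: [1.4, 0.2, 0.9]
gripper_width: 0.0174
```

```bash
python3 -c "
from h import *
info()"
```

```text
t 23.15 tcp [0.4854 0.1152 0.2294] x [-0.001 -0.    -1.   ] z [ 0.996 -0.086 -0.001] zyaw -4.95 F [1.4 0.2 0.9] T [-0.113 -0.22   0.495] w 0.0174 q [ 0.08 -0.2   1.98  0.    1.36  0.17]
```

Call:
drive_tool(
  jaw=[1,1,1,1],
  dp=[
    [0,0,0],
    [0,0,0],
    [0,0,0],
    [0,0,0],
  ],
  spin=[0.6,1.2,1.5,1.5],
)

```text
clock: 23.55
eef_pos: [0.4855, 0.1151, 0.2293]
orientation: [0.706, 0.04, 0.706, -0.04]
ft_force: [-0.2, 0.6, 1.5]
gripper_width: 0.0172
```

```bash
python3 -c "
from h import *
info()"
```

```text
t 23.55 tcp [0.4855 0.1151 0.2293] x [-0.001 -0.    -1.   ] z [ 0.994 -0.112 -0.001] zyaw -6.45 F [-0.2  0.6  1.5] T [-0.127 -0.123  0.582] w 0.0172 q [ 0.08 -0.2   1.98  0.    1.36  0.2 ]
```

Call:
drive_tool(
  jaw=[1,1,1,1],
  dp=[
    [0,0,0],
    [0,0,0],
    [0,0,0],
    [0,0,0],
  ],
  spin=[0.5,1,1.5,1.5],
)

```text
clock: 23.95
eef_pos: [0.4855, 0.1152, 0.2294]
orientation: [0.705, 0.049, 0.706, -0.049]
ft_force: [0.6, -0.8, 1.7]
gripper_width: 0.017
```

```bash
python3 -c "
from h import *
info()"; python3 c.py w17 >/dev/null; python3 -c "
from h import *
im,d=capture('top'); save('t8',im[190:250,270:370],8)"
```

```text
t 23.95 tcp [0.4855 0.1152 0.2294] x [-0. -0. -1.] z [ 0.99  -0.138 -0.   ] zyaw -7.96 F [ 0.6 -0.8  1.7] T [-0.138 -0.022  0.5  ] w 0.017 q [ 0.08 -0.2   1.98  0.    1.36  0.22]
```

View pics/t8.png

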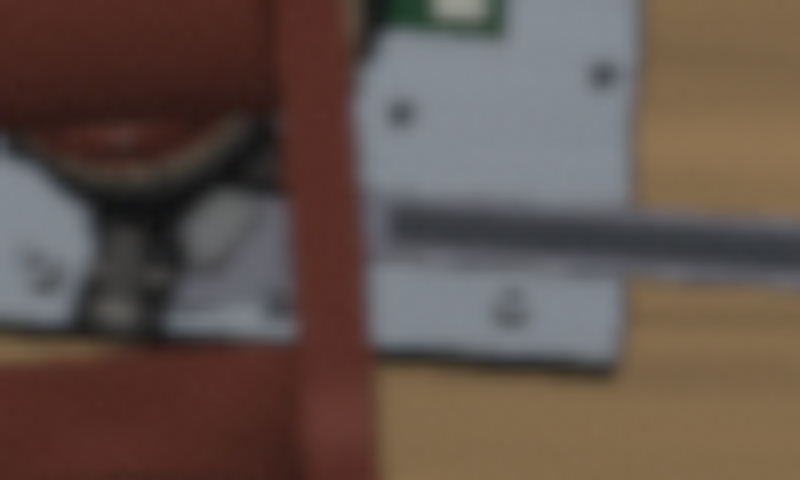

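View pics/w17.png

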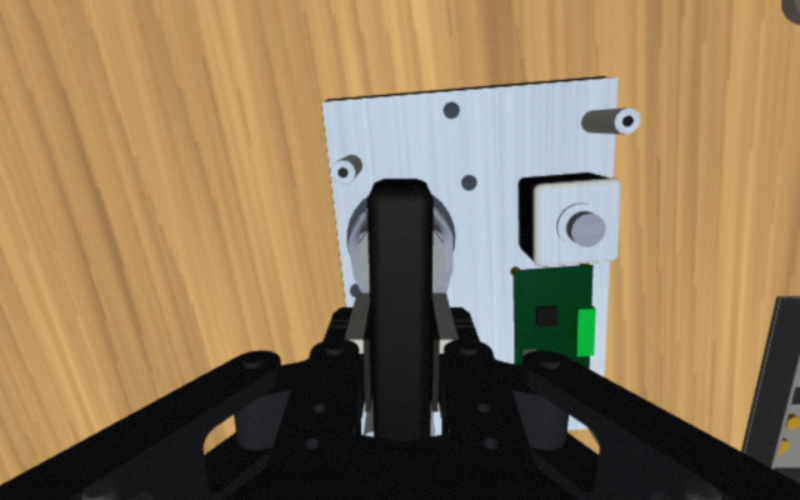

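Call:
drive_tool(
  jaw=[1,1,1,1],
  dp=[
    [0,0,0],
    [0,0,0],
    [0,0,0],
    [0,0,0],
  ],
  spin=[0.6,1.2,1.8,1.8],
)

```text
clock: 24.45
eef_pos: [0.4855, 0.1151, 0.2294]
orientation: [0.704, 0.06, 0.705, -0.06]
ft_force: [0.0, -0.5, 1.2]
gripper_width: 0.0167
```

```bash
python3 -c "
from h import *
info()"
```

```text
t 24.45 tcp [0.4855 0.1151 0.2294] x [-0. -0. -1.] z [ 0.986 -0.17  -0.   ] zyaw -9.76 F [ 0.  -0.5  1.2] T [-0.126  0.034  0.539] w 0.0167 q [ 0.08 -0.2   1.98  0.    1.36  0.25]
```

Call:
drive_tool(
  jaw=[1,1,1,1],
  dp=[
    [0,0,0],
    [0,0,0],
    [0,0,0],
    [0,0,0],
  ],
  spin=[0.5,1,1.5,1.5],
)

```text
clock: 24.85
eef_pos: [0.4855, 0.1152, 0.2294]
orientation: [0.704, 0.069, 0.704, -0.069]
ft_force: [-1.2, 0.0, 0.9]
gripper_width: 0.0171
```

```bash
python3 -c "
from h import *
info()
im,d=capture('top'); save('t9',im[190:250,270:370],8)"
```

```text
t 24.85 tcp [0.4855 0.1152 0.2294] x [-0. -0. -1.] z [ 0.981 -0.195 -0.   ] zyaw -11.25 F [-1.2  0.   0.9] T [-0.097  0.047  0.51 ] w 0.0171 q [ 0.08 -0.2   1.98 -0.    1.36  0.28]
```

View pics/t9.png

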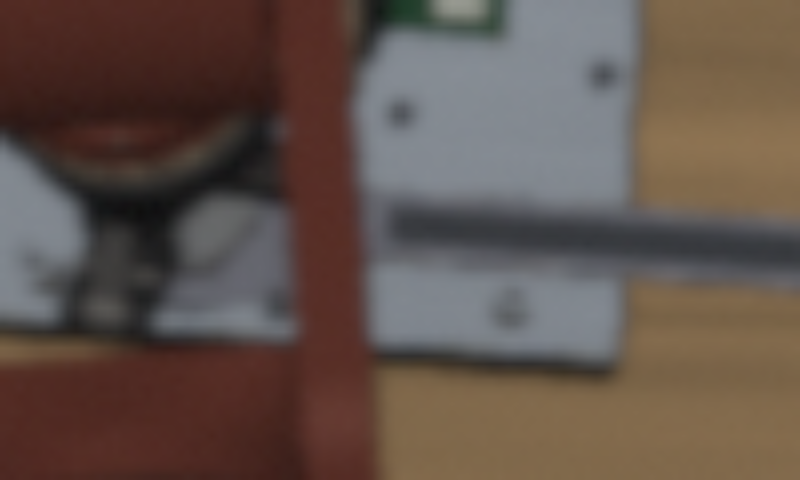

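Call:
drive_tool(
  jaw=[1,1,1,1],
  dp=[
    [0,0,0],
    [0,0,0],
    [0,0,0],
    [0,0,0],
  ],
  spin=[0.6,1.2,1.8,1.8],
)

```text
clock: 25.3
eef_pos: [0.4855, 0.1151, 0.2293]
orientation: [0.702, 0.08, 0.703, -0.08]
ft_force: [-0.4, -0.4, -0.4]
gripper_width: 0.017
```

```bash
python3 -c "
from h import *
info()"
```

```text
t 25.3 tcp [0.4855 0.1151 0.2293] x [-0. -0. -1.] z [ 0.974 -0.226 -0.   ] zyaw -13.05 F [-0.4 -0.4 -0.4] T [-0.171  0.188  0.56 ] w 0.017 q [ 0.08 -0.2   1.98  0.    1.36  0.31]
```

Call:
drive_tool(
  jaw=[1,1,1,1],
  dp=[
    [0,0,0],
    [0,0,0],
    [0,0,0],
    [0,0,0],
  ],
  spin=[0.5,1,1.5,1.5],
)

```text
clock: 25.7
eef_pos: [0.4855, 0.1152, 0.2294]
orientation: [0.701, 0.089, 0.702, -0.09]
ft_force: [0.1, -0.2, -0.4]
gripper_width: 0.0176
```

```bash
python3 -c "
from h import *
info()
im,d=capture('top'); save('t10',im[190:250,270:370],8)"
```

```text
t 25.7 tcp [0.4855 0.1152 0.2294] x [-0. -0. -1.] z [ 0.968 -0.251 -0.   ] zyaw -14.54 F [ 0.1 -0.2 -0.4] T [-0.128  0.209  0.653] w 0.0176 q [ 0.08 -0.2   1.98 -0.    1.36  0.34]
```

View pics/t10.png

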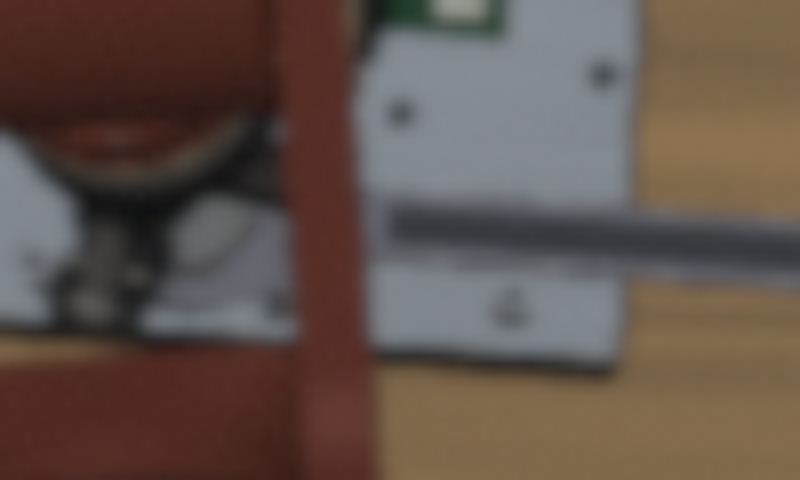

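```bash
cat > m.py <<'E'
import cv2,numpy as np,sys
for n in sys.argv[1:]:
    im=cv2.imread(f'pics/{n}.png'); g=cv2.cvtColor(im,cv2.COLOR_BGR2GRAY).astype(float)
    r=[]
    for c in range(440,600,16):
        col=g[180:300,c-4:c+4].mean(1); w=np.clip(130-col,0,None); r.append(180+(w*np.arange(120)).sum()/w.sum())
    c=np.arange(440,600,16); p=np.polyfit(c,r,1); print(n,'slope deg',round(np.degrees(np.arctan(p[0])),2),'row@520',round(np.polyval(p,520),2),'mm/px8 ~',2.4/8)
E
python3 m.py t8 t9 t10
```

```text
t8 slope deg 3.76 row@520 236.49 mm/px8 ~ 0.3
t9 slope deg 3.86 row@520 236.16 mm/px8 ~ 0.3
t10 slope deg 3.89 row@520 236.21 mm/px8 ~ 0.3
```

Call:
drive_tool(
  jaw=[1,1,1,1],
  dp=[
    [0,0,0],
    [0,0,0],
    [0,0,0],
    [0,0,0],
  ],
  spin=[0.4,0.8,1,1],
)

```text
clock: 26.15
eef_pos: [0.4855, 0.1152, 0.2294]
orientation: [0.701, 0.096, 0.701, -0.096]
ft_force: [-0.3, -0.1, -1.2]
gripper_width: 0.0172
```

```bash
python3 -c "
from h import *
info()
im,d=capture('top'); save('t11',im[190:250,270:370],8)
info()"; python3 m.py t11
```

```text
t 26.15 tcp [0.4855 0.1152 0.2294] x [-0. -0. -1.] z [ 0.963 -0.268 -0.   ] zyaw -15.54 F [-0.3 -0.1 -1.2] T [-0.101  0.251  0.732] w 0.0172 q [ 0.08 -0.2   1.98 -0.    1.36  0.35]
t 26.2 tcp [0.4855 0.1151 0.2294] x [-0. -0. -1.] z [ 0.963 -0.268 -0.   ] zyaw -15.54 F [-0.5 -0.7 -0.9] T [-0.147  0.21   0.796] w 0.0173 q [ 0.08 -0.2   1.98 -0.    1.36  0.35]
t11 slope deg 4.01 row@520 236.88 mm/px8 ~ 0.3
```

```bash
python3 -c "
from h import *
im,d=capture('side'); save('s9',im[180:270,270:390],6)
info()"
```

```text
t 26.25 tcp [0.4855 0.1151 0.2294] x [-0. -0. -1.] z [ 0.963 -0.268 -0.   ] zyaw -15.53 F [-0.9  0.7 -1.1] T [-0.149  0.26   0.782] w 0.0172 q [ 0.08 -0.2   1.98 -0.    1.36  0.35]
```

View pics/s9.png

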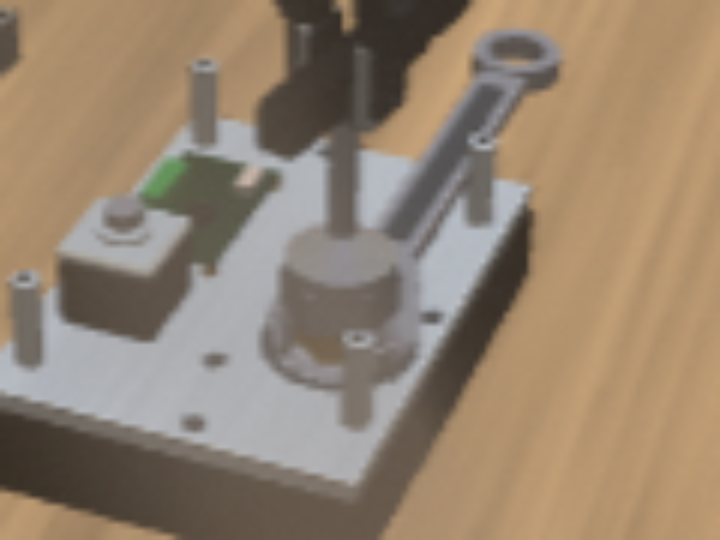

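Call:
drive_tool(
  jaw=[1,1,1,1],
  dp=[
    [0,0,0],
    [0,0,0],
    [0,0,0],
    [0,0,0],
  ],
  spin=[0.4,0.8,1,1],
)

```text
clock: 26.65
eef_pos: [0.4855, 0.1152, 0.2294]
orientation: [0.7, 0.102, 0.7, -0.102]
ft_force: [-0.8, -1.4, -2.1]
gripper_width: 0.0166
```

```bash
python3 -c "
from h import *
info()
im,d=capture('top'); save('t12',im[190:250,270:370],8)
info()"; python3 m.py t12
```

```text
t 26.65 tcp [0.4855 0.1152 0.2294] x [-0.  0. -1.] z [ 0.959 -0.285 -0.   ] zyaw -16.54 F [-0.8 -1.4 -2.1] T [-0.103  0.281  0.868] w 0.0166 q [ 0.08 -0.2   1.98  0.    1.36  0.37]
t 26.7 tcp [0.4855 0.1151 0.2294] x [-0. -0. -1.] z [ 0.959 -0.285 -0.   ] zyaw -16.54 F [-1.   0.  -1.8] T [-0.051  0.337  0.762] w 0.017 q [ 0.08 -0.2   1.98  0.    1.36  0.37]
t12 slope deg 4.07 row@520 237.92 mm/px8 ~ 0.3
```

Call:
drive_tool(
  jaw=[1,1,1,1],
  dp=[
    [0.02,0,0],
    [0.02,0,0],
    [0.02,0,0],
    [0.02,0,0],
  ],
  spin=[0.4,0.8,1,1],
)

```text
clock: 27.1
eef_pos: [0.4856, 0.1152, 0.2294]
orientation: [0.699, 0.108, 0.699, -0.108]
ft_force: [-1.6, -0.8, -1.4]
gripper_width: 0.0171
```

```bash
python3 c.py w18; python3 -c "
from h import *
im,d=capture('top'); save('t13',im[190:250,270:370],8)
info()"; python3 m.py t13; python3 k.py w15 .485 .1166 .2891 26.81 | grep yaw;  python3 k.py w17 .4855 .1152 .2294 -7.96 | grep yaw; python3 k.py w18 .4855 .1152 .2294 -17.54 | grep yaw
```

```text
t 27.1 tcp [0.4856 0.1152 0.2294] x [-0.  0. -1.] z [ 0.954 -0.301 -0.   ] zyaw -17.54 F [-1.6 -0.8 -1.4] T [-0.073  0.473  0.768] w 0.0171 q [ 0.08 -0.2   1.98  0.    1.36  0.39]
t 27.2 tcp [0.4856 0.1152 0.2294] x [-0.  0. -1.] z [ 0.954 -0.301 -0.   ] zyaw -17.53 F [-2.2 -0.5 -0.3] T [-0.062  0.473  0.761] w 0.0174 q [ 0.08 -0.2   1.98  0.    1.36  0.39]
t13 slope deg 5.16 row@520 242.47 mm/px8 ~ 0.3
handle yaw rel -0.12207270677603627 lat at 0 mm -0.2782409738938831
handle yaw rel 0.6055122875044109 lat at 0 mm -0.02680274465013036
handle yaw rel 0.3866236959152577 lat at 0 mm -0.11688239005652036
```

Call:
drive_tool(
  jaw=[1,1,1,1],
  dp=[
    [0,0,-0.02],
    [0,0,-0.02],
    [0,0,-0.02],
    [0,0,-0.02],
  ],
  spin=[0.5,1,1.5,1.5],
)

```text
clock: 27.6
eef_pos: [0.4855, 0.1152, 0.2294]
orientation: [0.697, 0.117, 0.697, -0.117]
ft_force: [-0.5, 0.0, -0.7]
gripper_width: 0.0173
```

```bash
python3 -c "
from h import *
info()
im,d=capture('top'); save('t14',im[190:250,270:370],8)
info()"; python3 m.py t14
```

```text
t 27.6 tcp [0.4855 0.1152 0.2294] x [ 0. -0. -1.] z [ 0.945 -0.327  0.   ] zyaw -19.06 F [-0.5  0.  -0.7] T [-0.218  0.345  0.818] w 0.0173 q [ 0.08 -0.2   1.98 -0.    1.36  0.42]
t 27.65 tcp [0.4855 0.1152 0.2294] x [ 0. -0. -1.] z [ 0.945 -0.326  0.   ] zyaw -19.05 F [-0.6  0.  -0.1] T [-0.118  0.358  0.765] w 0.0169 q [ 0.08 -0.2   1.98 -0.    1.36  0.42]
t14 slope deg 6.42 row@520 250.26 mm/px8 ~ 0.3
```

View pics/t14.png

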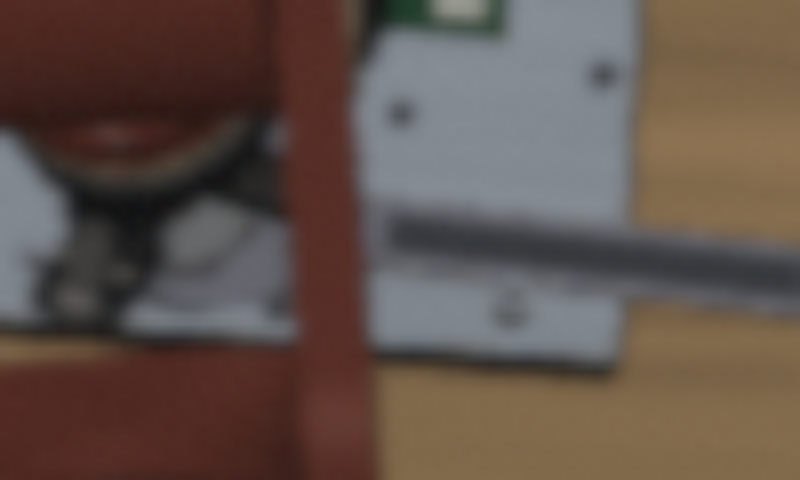

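Call:
drive_tool(
  jaw=[1,1,1,1],
  dp=[
    [0,0,0],
    [0,0,0],
    [0,0,0],
    [0,0,0],
  ],
  spin=[0.4,0.8,0.8,0.8],
)

```text
clock: 28.05
eef_pos: [0.4855, 0.1152, 0.2294]
orientation: [0.697, 0.122, 0.696, -0.122]
ft_force: [-1.5, -1.2, 0.1]
gripper_width: 0.0168
```

```bash
python3 -c "
from h import *
info()
im,d=capture('top'); save('t15',im[190:250,270:370],8)
info()"; python3 m.py t15
```

```text
t 28.05 tcp [0.4855 0.1152 0.2294] x [ 0.  0. -1.] z [ 0.941 -0.339  0.   ] zyaw -19.84 F [-1.5 -1.2  0.1] T [-0.14   0.316  0.767] w 0.0168 q [ 0.08 -0.2   1.98 -0.    1.36  0.43]
t 28.1 tcp [0.4855 0.1152 0.2294] x [ 0. -0. -1.] z [ 0.941 -0.339  0.   ] zyaw -19.84 F [-1.3 -0.7 -0.6] T [-0.203  0.329  0.775] w 0.0166 q [ 0.08 -0.2   1.98 -0.    1.36  0.43]
t15 slope deg 6.77 row@520 254.1 mm/px8 ~ 0.3
```

Call:
drive_tool(
  jaw=[1,1,1,1],
  dp=[
    [0,0,0],
    [0,0,0],
    [0,0,0],
    [0,0,0],
  ],
  spin=[0.4,0.6,0.6,0.6],
)

```text
clock: 28.5
eef_pos: [0.4855, 0.1152, 0.2294]
orientation: [0.696, 0.125, 0.696, -0.125]
ft_force: [-1.4, -0.0, -1.1]
gripper_width: 0.0175
```

```bash
python3 -c "
from h import *
info()
im,d=capture('top'); save('t16',im[190:250,270:370],8)
info()"; python3 m.py t16
```

```text
t 28.5 tcp [0.4855 0.1152 0.2294] x [ 0. -0. -1.] z [ 0.937 -0.349  0.   ] zyaw -20.43 F [-1.4 -0.  -1.1] T [-0.181  0.261  0.819] w 0.0175 q [ 0.08 -0.2   1.98 -0.    1.36  0.44]
t 28.55 tcp [0.4855 0.1152 0.2294] x [ 0. -0. -1.] z [ 0.937 -0.349  0.   ] zyaw -20.43 F [-1.2 -0.6 -1.1] T [-0.163  0.24   0.777] w 0.0169 q [ 0.08 -0.2   1.98 -0.    1.36  0.44]
t16 slope deg 6.93 row@520 255.52 mm/px8 ~ 0.3
```

Call:
drive_tool(
  jaw=[1,1,1,1],
  dp=[
    [0,0,0],
    [0,0,0],
    [0,0,0],
    [0,0,0],
  ],
  spin=[0.4,0.6,0.6,0.6],
)

```text
clock: 28.95
eef_pos: [0.4855, 0.1152, 0.2293]
orientation: [0.695, 0.129, 0.695, -0.129]
ft_force: [-2.2, -1.1, -0.6]
gripper_width: 0.0168
```

```bash
python3 -c "
from h import *
info()
im,d=capture('top'); save('t17',im[190:250,270:370],8)
info()"; python3 m.py t17
```

```text
t 28.95 tcp [0.4855 0.1152 0.2293] x [ 0.  0. -1.] z [ 0.933 -0.359  0.   ] zyaw -21.05 F [-2.2 -1.1 -0.6] T [-0.164  0.323  0.67 ] w 0.0168 q [ 0.08 -0.2   1.98  0.    1.36  0.45]
t 29.0 tcp [0.4855 0.1152 0.2294] x [ 0.  0. -1.] z [ 0.933 -0.359  0.   ] zyaw -21.05 F [-1.5 -0.5 -0.4] T [-0.145  0.294  0.676] w 0.0172 q [ 0.08 -0.2   1.98  0.    1.36  0.45]
t17 slope deg 6.97 row@520 255.48 mm/px8 ~ 0.3
```

Call:
drive_tool(
  jaw=[1,1,1,1],
  dp=[
    [0,0,0],
    [0,0,0],
    [0,0,0],
    [0,0,0],
  ],
  spin=[0.4,0.6,0.6,0.6],
)

```text
clock: 29.4
eef_pos: [0.4855, 0.1152, 0.2294]
orientation: [0.695, 0.133, 0.695, -0.133]
ft_force: [-1.1, -0.5, -0.1]
gripper_width: 0.0166
```

```bash
python3 c.py w19; python3 -c "
from h import *
info()
im,d=capture('top'); save('t18',im[190:250,270:370],8)
im,d=capture('side'); save('s10',im[180:270,270:390],6)
info()"; python3 m.py t18;python3 k.py w19 .4855 .1152 .2294 -21.65 | grep -E "yaw|end"
```

```text
t 29.4 tcp [0.4855 0.1152 0.2294] x [ 0.  0. -1.] z [ 0.93  -0.369  0.   ] zyaw -21.63 F [-1.1 -0.5 -0.1] T [-0.193  0.372  0.854] w 0.0166 q [ 0.08 -0.2   1.98  0.    1.36  0.46]
t 29.45 tcp [0.4855 0.1152 0.2294] x [ 0. -0. -1.] z [ 0.93  -0.369  0.   ] zyaw -21.63 F [-1.5 -0.6  1.3] T [-0.201  0.324  0.811] w 0.017 q [ 0.08 -0.2   1.98 -0.    1.36  0.46]
t 29.55 tcp [0.4855 0.1152 0.2294] x [ 0.  0. -1.] z [ 0.93  -0.369  0.   ] zyaw -21.63 F [-1.5  0.8  0.7] T [-0.19   0.268  0.839] w 0.017 q [ 0.08 -0.2   1.98  0.    1.36  0.46]
t18 slope deg 6.84 row@520 255.4 mm/px8 ~ 0.3
handle far end 0.04965847371832828 lateral [-9.25261136  8.2887272 ] ztop 0.18533041071890038
handle yaw rel 0.2761331299571494 lat at 0 mm -0.30383347272147343
```

View pics/s10.png

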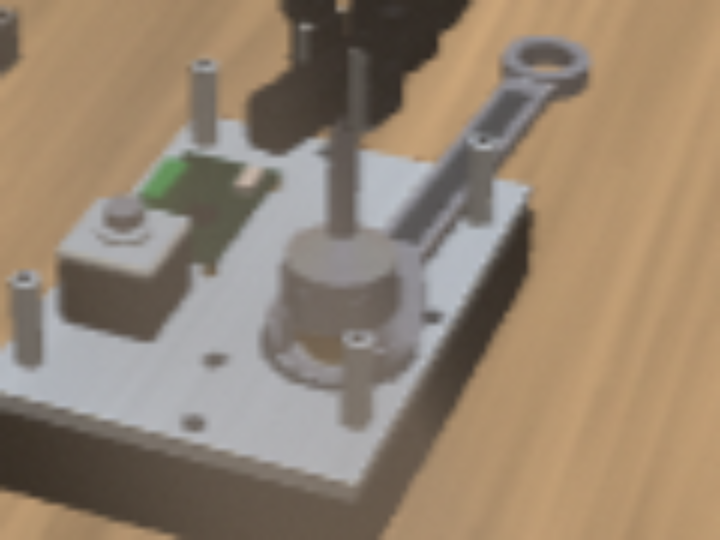

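Call:
drive_tool(
  jaw=[1,1,1,1],
  dp=[
    [0,0,0],
    [0,0,0],
    [0,0,0],
    [0,0,0],
  ],
  spin=[0.4,0.8,0.8,0.8],
)

```text
clock: 29.95
eef_pos: [0.4855, 0.1152, 0.2294]
orientation: [0.694, 0.138, 0.694, -0.138]
ft_force: [-1.4, -0.7, 0.8]
gripper_width: 0.0172
```

```bash
python3 -c "
from h import *
info()
im,d=capture('top'); save('t19',im[190:250,270:370],8)
info()
im,d=capture('top')
info()
im,d=capture('top')
info()"|grep -o "^t.*zyaw.* T .*w"; python3 m.py t19
```

```text
t 29.95 tcp [0.4855 0.1152 0.2294] x [ 0.  0. -1.] z [ 0.924 -0.382  0.   ] zyaw -22.44 F [-1.4 -0.7  0.8] T [-0.143  0.309  0.941] w
t 30.0 tcp [0.4855 0.1152 0.2294] x [ 0.  0. -1.] z [ 0.924 -0.382  0.   ] zyaw -22.44 F [-1.5 -0.6  0.5] T [-0.194  0.309  0.892] w
t 30.05 tcp [0.4855 0.1152 0.2293] x [ 0.  0. -1.] z [ 0.924 -0.382  0.   ] zyaw -22.43 F [-1.7 -1.4  1.2] T [-0.126  0.353  0.972] w
t 30.1 tcp [0.4855 0.1152 0.2294] x [ 0. -0. -1.] z [ 0.924 -0.382  0.   ] zyaw -22.44 F [-0.7  0.3  1.1] T [-0.149  0.292  0.902] w
t19 slope deg 6.89 row@520 255.58 mm/px8 ~ 0.3
```

Call:
drive_tool(
  jaw=[1,1,1,1],
  dp=[
    [0,0,0],
    [0,0,0],
    [0,0,0],
    [0,0,0],
  ],
  spin=[0.3,0.6,0.6,0.6],
)

```text
clock: 30.5
eef_pos: [0.4855, 0.1152, 0.2294]
orientation: [0.693, 0.141, 0.693, -0.141]
ft_force: [-0.7, 0.1, 1.1]
gripper_width: 0.0167
```

```bash
python3 -c "
from h import *
info()
for i in range(5):
    im,d=capture('top'); info()"|grep -o "zyaw.* T .*w"
```

```text
zyaw -23.04 F [-0.7  0.1  1.1] T [-0.157  0.381  0.989] w
zyaw -23.04 F [-0.7 -0.6  0.8] T [-0.146  0.358  0.997] w
zyaw -23.04 F [-1.2 -0.6  1.2] T [-0.152  0.282  0.907] w
zyaw -23.03 F [-0.7 -0.4  1. ] T [-0.185  0.325  0.904] w
zyaw -23.04 F [-2.  -0.1  1. ] T [-0.137  0.366  1.   ] w
zyaw -23.03 F [-0.5 -0.7  1.6] T [-0.168  0.339  0.941] w
```

Call:
drive_tool(
  jaw=[1,1,1],
  dp=[
    [0,0,0],
    [0,0,0],
    [0,0,0],
  ],
  spin=[0.3,0.3,0.3],
)

```text
clock: 31.05
eef_pos: [0.4855, 0.1152, 0.2294]
orientation: [0.693, 0.143, 0.692, -0.143]
ft_force: [-1.3, -0.1, 1.5]
gripper_width: 0.0172
```

```bash
python3 -c "
from h import *
info()
for i in range(5):
    im,d=capture('top'); info()"|grep -o "zyaw.* T .*w"
```

```text
zyaw -23.34 F [-1.3 -0.1  1.5] T [-0.172  0.326  0.999] w
zyaw -23.33 F [-1.1 -0.3  0.9] T [-0.083  0.329  0.998] w
zyaw -23.33 F [-1.2 -0.5  1. ] T [-0.182  0.242  1.04 ] w
zyaw -23.33 F [-0.9 -0.8  1.5] T [-0.154  0.329  0.939] w
zyaw -23.33 F [-0.8 -0.6  0.9] T [-0.159  0.339  1.002] w
zyaw -23.33 F [-1.1 -0.6  1.9] T [-0.156  0.342  0.971] w
```

Call:
drive_tool(
  jaw=[1,1,1,1],
  dp=[
    [0,0,0],
    [0,0,0],
    [0,0,0],
    [0,0,0],
  ],
  spin=[-0.7,-1.4,-2,-2],
)

```text
clock: 31.7
eef_pos: [0.4854, 0.1152, 0.2293]
orientation: [0.695, 0.131, 0.695, -0.131]
ft_force: [-1.9, -0.8, 1.9]
gripper_width: 0.017
```

```bash
python3 -c "
from h import *
info()"
```

```text
t 31.7 tcp [0.4854 0.1152 0.2293] x [-0.  0. -1.] z [ 0.931 -0.365 -0.   ] zyaw -21.38 F [-1.9 -0.8  1.9] T [-0.111  0.465  0.16 ] w 0.017 q [ 0.08 -0.2   1.98  0.    1.36  0.46]
```

Nearly unloaded (0.16 N m), so I'll release and lift straight up.

Call:
drive_tool(
  jaw=[0.8,0.6,0.4,0.3,0.3],
  dp=[
    [0,0,0],
    [0,0,0],
    [0,0,0],
    [0,0,0],
    [-0.5,0,0],
  ],
  spin=[0,0,0,0,0],
)

```text
clock: 32.2
eef_pos: [0.4851, 0.1152, 0.2337]
orientation: [0.694, 0.131, 0.695, -0.131]
ft_force: [-0.4, 0.7, -1.3]
gripper_width: 0.0599
```

```bash
python3 c.py w20
```

```text
t 32.2 tcp [0.4851 0.1152 0.2337] x [-0.001  0.    -1.   ] z [ 0.931 -0.364 -0.001] zyaw -21.35 F [-0.4  0.7 -1.3] T [-0.012 -0.055  0.026] w 0.0599 q [ 0.08 -0.2   1.97  0.    1.37  0.46]
```

View pics/w20.png

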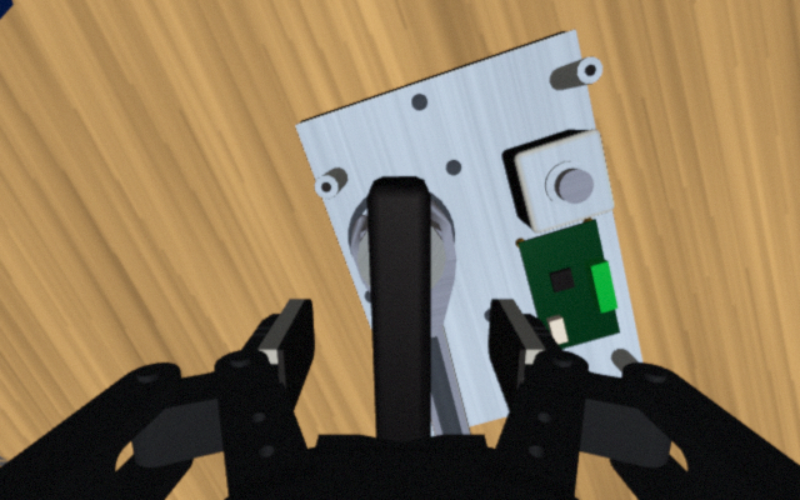

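The handle is free between the open fingers. I'll lift clear and check with all the cameras.

Call:
drive_tool(
  jaw=[0.3,0.3,0.1,0,0],
  dp=[
    [-2,0,0],
    [-5,0,0],
    [-9,0,0],
    [-13,-2,0],
    [-16,-6,0],
  ],
  spin=[0,0,0,0,0],
)

```text
clock: 32.75
eef_pos: [0.4639, 0.0599, 0.3977]
orientation: [0.696, 0.13, 0.694, -0.129]
ft_force: [1.7, -0.9, -0.3]
gripper_width: 0.0853
```

Call:
drive_tool(
  jaw=[0,0,0,0,0],
  dp=[
    [0,-4,0],
    [0,-8,0],
    [0,-12,0],
    [0,-15,0],
    [0,-15,0],
  ],
  spin=[0,0,0,0,0],
)

```text
clock: 33.25
eef_pos: [0.4082, -0.0827, 0.3949]
orientation: [0.695, 0.132, 0.694, -0.133]
ft_force: [1.3, 0.5, -0.7]
gripper_width: 0.0852
```

```bash
python3 c.py w21 spanner tee pillar; python3 -c "
from h import *
im,d=capture('top'); save('tF',im)
im,d=capture('side'); save('sF',im); save('sFc',im[170:290,250:410],5)"
```

```text
t 33.25 tcp [ 0.4082 -0.0827  0.3949] x [ 0.001 -0.001 -1.   ] z [ 0.93  -0.369  0.002] zyaw -21.64 F [ 1.3  0.5 -0.7] T [ 0.049 -0.029 -0.021] w 0.0852 q [-0.38 -0.51  1.94 -0.    1.71 -0.  ]
spanner 0.88 [312.   2. 387. 190.] 4173 med [ 0.4678 -0.0236  0.0599] mean [ 0.467  -0.0274  0.0588] min [ 0.4389 -0.1352  0.001 ] max [0.4871 0.068  0.0629] ax [0.115 0.993]
pillar 0.72 [321.  52. 336.  68.] 151 med [0.4539 0.0111 0.0901] mean [0.454  0.0112 0.0859] min [0.4487 0.0062 0.0544] max [0.4607 0.0175 0.0924] ax [0.66  0.751]
```

View pics/tF.png

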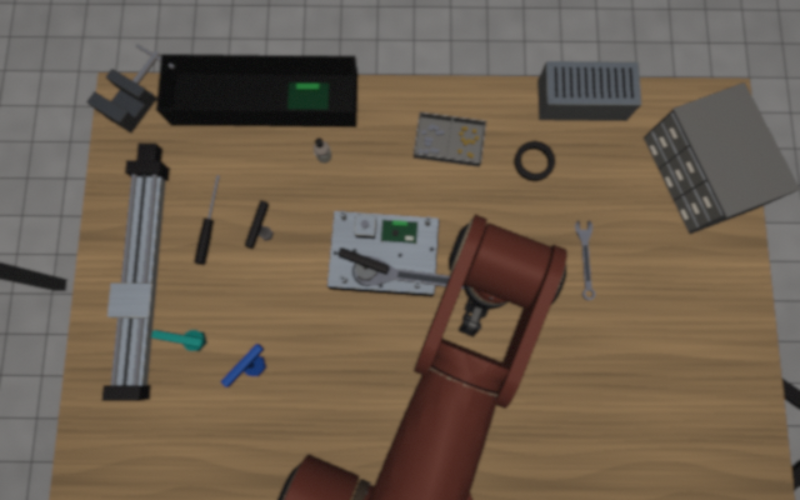

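View pics/sFc.png

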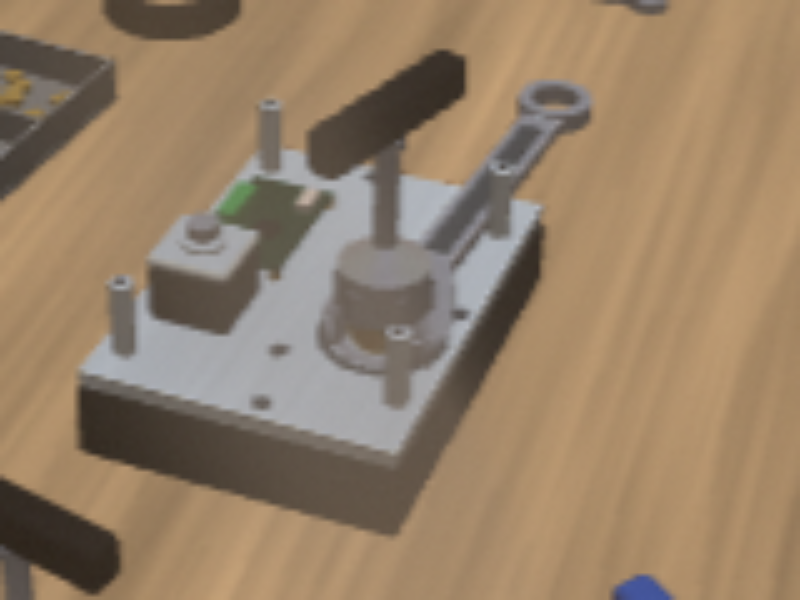

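View pics/w21.png

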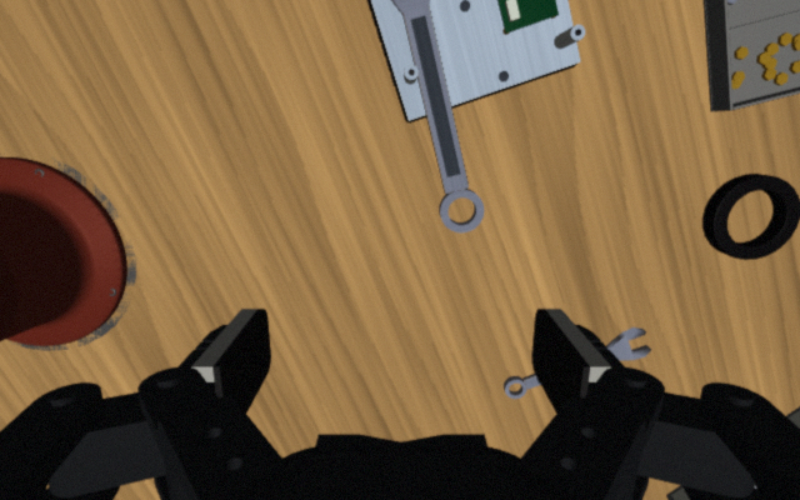

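Run:
```python
from h import *
for n in ['w11','w21']:
    z=np.load(f'pics/{n}.npz'); c=dict(fovy=float(z['f']),cx=float(z['cx']),cy=float(z['cy']),cam_to_world=z['T'])
    W=cloud(c,z['d']); P=W[(z['d']>0)&(W[...,2]>.05)&(W[...,2]<.068)&(W[...,1]<-.088)&(abs(W[...,0]-.46)<.06)&(W[...,1]>-.16)]
    r=P[P[:,1]<-.095]; ctr=(np.percentile(r[:,:2],1,axis=0)+np.percentile(r[:,:2],99,axis=0))/2
    far=r[:,1].min(); cx=(np.percentile(r[:,0],.5)+np.percentile(r[:,0],99.5))/2
    ring=np.array([cx,np.percentile(r[:,1],.5)+.0205]); d=ring-[.4852,.1156]; print(n,ring,'dist to axle',np.hypot(*d),'z',r[:,2].mean(),'yaw',np.degrees(np.arctan2(-d[1],-d[0])))
info()
```

```text
w11 [ 0.47132223 -0.1174649 ] dist to axle 0.23347771130184533 z 0.058571317966749636 yaw 86.59236496792111
w21 [ 0.45629085 -0.1161676 ] dist to axle 0.2335636074376588 z 0.059208065706385204 yaw 82.8900259482219
t 33.55 tcp [ 0.4094 -0.0795  0.3943] x [-0.  0. -1.] z [ 0.932 -0.362 -0.   ] zyaw -21.23 F [-0.1 -0.4 -0.9] T [ 0.025 -0.039 -0.049] w 0.0858 q [-0.37 -0.51  1.94  0.    1.71 -0.  ]
```

```bash
python3 -c "
from h import *
print(finish_job())"
```

```text
the job is handed in; nothing more can be done
None
```

I slid the large spanner home on the lower nut and tightened the jam nut with the large T-handle spanner. I released both tools on their nuts and handed the job in at about 33.6 s.

**Spanner:** I pushed it along the plate until the jaw's back wall met the nut at about 5 N. It lies flat. Its ring end was 233.5 mm from the axle both before and after tightening, so it has not backed off. It swung 3.7° and now stands against the pillar on the robot's side, to the right.

**Tightening:** The nuts met after about 32° of turning, going by the torque rise. The last six readings averaged 0.99 N m, between 0.94 and 1.04. I then backed the T spanner off by 2° within its play and let go.

**Pillar load:** I could not measure this directly. With the lower nut itself holding 0.5 N m, I estimate about 5 N at most on the pillar.

**Lower nut:** I estimate it turned about 13°, below the 20° limit. The T spanner's socket hid the nut, so I worked this out from the turn and torque readings. Torque dipped briefly from about 0.78 to 0.67 N m as the spanner reached the pillar, then rose steadily.

**Final check:** The last pictures show both tools in place and nothing else visibly moved. The network did not find the T spanner in the last wrist picture, but it is plain in the top and side pictures.

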